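# Find the steel board holder by weight and set it in its ring stand

### The arm

A 7-joint arm with a two-finger parallel gripper is mounted at the origin on the work surface. World frame = base frame: x ahead of the robot, y to its left, z up, the work surface at z = 0. Lengths are in m, angles in rad, forces in N, time in s.
With the tool pointing down it reaches from about 0.425 to 0.925 m from the base axis. Payload 6.8 kg.
Tool frame: the origin (TCP) lies at the very end of the fingers, on their centre line; the grasp point (between the pads) lies 19 mm behind it; z points along the fingers, x is the direction in which the jaws open and shut, and the axes are right-handed (so a half turn about z gives the same grasp; the last joint's range is limited). The gripper opens to 85 mm and grips with 20 to 120 N. Pads are 22 mm wide; open, the fingers measure 114 mm over their backs; the gripper's body (76 mm by 85 mm) begins 54 mm behind the grasp point. The pads swing forward as they close: fully open they stand 13 mm farther back than shut.
Start: joints at [-1.253, 0.477, 0.022, 1.555, -0.011, 1.109, -0.083], TCP at [0.279, 0.615, 0.195] pointing down, gripper open.
Joint ranges: [-2.96, 2.96], [-0.34, 2.1], [-1.41, 1.46], [0.24, 2.44], [-1.37, 4.51], [0.17, 1.92], [-2.96, 2.96]. Speed limits (rad/s): [2.39, 2.39, 3.14, 3.14, 3.14, 3.14, 3.14].

### API

Orientations are given as a rotation vector (axis times angle).
In Python, from bench import * gives the robot as it stands.
- The arm moves only by the tool servo_tool, never from a script. Its argument "increments" is one flat list of numbers, 7 for each row, row after row: the shift along the tool's x, y, z in mm, then the turn, a rotation vector about the tool's x, y, z in rad, then the finger opening in mm, from 0 to 85.4. In form: [tx, ty, tz, wx, wy, wz, fingers, tx, ty, tz, wx, wy, wz, fingers, ...]. A call has exactly 8 rows; each row shifts and turns the commanded pose from where the row before left it, along the tool's axes as they then stand; what a row does not reach is not made up. A row lasts 1/8 s, in which the tool goes at most 62.5 mm and 10.7 degrees, less where a joint would pass 70% of its speed; a pose out of reach is approached as far as the arm can. A call is refused whole if a number of a shift passes 62.5 or a number of a turn 0.188, either way. A call with a gripper value outside its range is refused whole. The fingers move at their own pace and stop on an object; "squeeze" is the grip in N (left out, the last holds). Time passes only in rows, so rows that do not move let the fingers close, or fill a call up. It gives the time, the measured TCP pose, the force and the opening at its end, in the units of the state.
- get_obs(): the state, without advancing time (a new reading comes with each control period).
- grab_frame(name): name is "scene" or "top" or "wrist"; returns (picture, depth): 480x640x3 uint8, red, green, blue; 480x640 float32, m along the optical axis (not along the pixel's ray), 0 where there is no reading.
- calibration(name): a dict with "fx", "fy", "cx", "cy" (pixels), "eye" and "orientation" of the camera in the world; the wrist camera has in their place "T_tool_cam" (4x4, takes a point from camera to tool coordinates, whose origin is the TCP and whose axes are the tool frame's). Camera axes: x right, y up, looking along -z (the intrinsics and any distortion apply to the point x, -y, -z); pixel columns grow to the right and rows downward; lengths in m; the calibration is good to about 2 mm. A picture is of the moment at which its call begins: read the wrist's pose just before it. calibration takes no time and is no camera call.
- hand_in(): hands the job in, once; it reports no verdict.
The state is a dict: "clock": time; "joints": joint angles; "qvel": joint speeds; "tau": joint torques, N m; "tcp_pos": TCP position; "orientation": TCP orientation; "contact_force": force on the tool from outside, world axes, zero at the start; "moment": the same for the moment, N m; "grip_width": finger opening in m.
Only numpy, scipy, OpenCV 4.12 (cv2) and the standard library are available. Lean on these libraries where they do the work, as an engineer would, in place of code of your own. Each camera call takes 0.05 s, during which the arm holds its last target.

### The job

One of the three closed boxes on the sloping rack holds the solid steel ball-foot board holder; the other two hold hollow look-alikes and must stay shut. Lift the closed boxes clear of the rack to feel which is the heavy one and set each back in its place; then take off only that box's lid, lay it on the bench, lift the holder out and set it gently, ball down, in the ring stand so that it stays there centred and level by itself. Leave the board stack, the bin and the screwdriver alone.

Things in the scene. Friction and masses are not known exactly. Their poses are not given: they have to be found in the camera images.
- rack: Fixed aluminium rack, 352 wide (y), its support plate sloping at 23 degrees, rising along its own x; the front edge is a stop 9 high. Stands on the bench with varying place and yaw. Origin: on the bench under its middle; z up, x away from the robot.
- box_1: Left of three identical loose grey boxes side by side on the sloping rack: 60 (x, up the slope) x 100 (y) x 69 high, walls and floor 3, closed by a loose lid. Origin: centre of its underside; z out through the lid, leaning 23 degrees from vertical back towards the robot. 14 mm free between boxes; before a box stands only the rack's 9 mm high front edge.
- lid_1: Loose lid of the box of the same number: plate 60 x 100 x 4, under it a lip 50 x 90 x 4 that drops into the box with 2 mm of play, on top a bar handle 10 (x) x 44 (y) x 18 high. 50 g. Origin: centre of the plate's underside, at the box's rim when closed; z up through the handle (handle from z = 4 to 22).
- bay_1 (a point): Point on the rack's slope where the centre of the underside of box_1 belongs (box_1 leftmost seen from the robot, box_3 rightmost; pitch 114).
- top_1 (a point): Centre of the rim of box_1 (69 above its underside), moves with the box.
- box_2: Middle box, same as box_1. Inside each box two black filler blocks, 26 high above the floor, at the two y ends leave a gap 52 wide in the middle.
- lid_2: Loose lid of the box of the same number: plate 60 x 100 x 4, under it a lip 50 x 90 x 4 that drops into the box with 2 mm of play, on top a bar handle 10 (x) x 44 (y) x 18 high. 50 g. Origin: centre of the plate's underside, at the box's rim when closed; z up through the handle (handle from z = 4 to 22).
- bay_2 (a point): Point on the rack's slope where the centre of the underside of box_2 belongs (box_1 leftmost seen from the robot, box_3 rightmost; pitch 114).
- top_2 (a point): Centre of the rim of box_2 (69 above its underside), moves with the box.
- box_3: Right box, same as box_1. A box with lid and hollow holder weighs 0.29 to 0.37 kg in all, with lid and steel holder 0.51 to 0.67 kg.
- lid_3: Loose lid of the box of the same number: plate 60 x 100 x 4, under it a lip 50 x 90 x 4 that drops into the box with 2 mm of play, on top a bar handle 10 (x) x 44 (y) x 18 high. 50 g. Origin: centre of the plate's underside, at the box's rim when closed; z up through the handle (handle from z = 4 to 22).
- bay_3 (a point): Point on the rack's slope where the centre of the underside of box_3 belongs (box_1 leftmost seen from the robot, box_3 rightmost; pitch 114).
- top_3 (a point): Centre of the rim of box_3 (69 above its underside), moves with the box.
- holder_a: Board holder, one of three look-alikes, one in each box, which in which varies. Ball foot: lower half of a ball of radius 24; on it a plate 50 (x) x 70 (y) x 4; on that a square post 18 x 18, 28 tall, to grip. Origin: ball centre = centre of plate's underside; z up along the post (post from z = 4 to 32). One of the three is solid steel, 0.27 to 0.37 kg; it is not told which.
- holder_b: Board holder, looks the same as holder_a, same origin and axes. Two of the three are hollow, 0.05 to 0.07 kg. In its box a holder's plate lies on the two filler blocks: origin 29 above the box's underside, on the box's middle (2 mm of play along x, 12 along y), axes parallel to the box's.
- holder_c: Board holder, looks the same as holder_a, same origin and axes. Balances just below the ball's centre. Any of the three may be the steel one as far as is told: only weight tells.
- ring: The ring stand as a whole, fixed; origin on the bench under its middle.
- ring_rim (a point): Centre of the mouth of the fixed ring stand: a black upright ring, inner radius 17, outer radius 27, open at the top, on a round foot of radius 42. This point is 25 above the bench, level with the ring's upper edge. A ball foot resting in the ring has its centre 17 above this point and stays at whatever lean it has; when let go a little off-centre it rolls a few degrees as it settles, and can then be straightened by its post.
- boards: Bystander, loose; leave it alone. Stack of white-framed circuit boards 110 x 160 x 52; origin centre of its underside.
- bin: Bystander, loose; leave it alone. Open red parts bin 80 x 110 x 50; origin centre of its underside.
- screwdriver: Bystander, loose; leave it alone. Screwdriver with a black handle, lying on the bench.

How it is judged:
On the way, in this order (a step that is already met when the one before it is completed fails the run):
1. a closed box is lifted clear of its place on the rack (by more than 8 mm), its lid on (((distance between box_1 and bay_1 above 0.008 m and (distance between lid_1 and top_1 below 0.006 m and angle between the z axis of lid_1 and the z axis of box_1, either way round below 0.08 rad)) or (distance between box_2 and bay_2 above 0.008 m and (distance between lid_2 and top_2 below 0.006 m and angle between the z axis of lid_2 and the z axis of box_2, either way round below 0.08 rad)) or (distance between box_3 and bay_3 above 0.008 m and (distance between lid_3 and top_3 below 0.006 m and angle between the z axis of lid_3 and the z axis of box_3, either way round below 0.08 rad)))), for 0.1 s.
2. the lid is off the heavy box by more than 15 mm, the steel holder still lying in it (((distance between holder_a and box_1 below 0.05 m and distance between lid_1 and top_1 above 0.015 m and contact force between holder_a and box_1 above 1.8 N) or (distance between holder_a and box_2 below 0.05 m and distance between lid_2 and top_2 above 0.015 m and contact force between holder_a and box_2 above 1.8 N) or (distance between holder_a and box_3 below 0.05 m and distance between lid_3 and top_3 above 0.015 m and contact force between holder_a and box_3 above 1.8 N) or (distance between holder_b and box_1 below 0.05 m and distance between lid_1 and top_1 above 0.015 m and contact force between holder_b and box_1 above 1.8 N) or (distance between holder_b and box_2 below 0.05 m and distance between lid_2 and top_2 above 0.015 m and contact force between holder_b and box_2 above 1.8 N) or (distance between holder_b and box_3 below 0.05 m and distance between lid_3 and top_3 above 0.015 m and contact force between holder_b and box_3 above 1.8 N) or (distance between holder_c and box_1 below 0.05 m and distance between lid_1 and top_1 above 0.015 m and contact force between holder_c and box_1 above 1.8 N) or (distance between holder_c and box_2 below 0.05 m and distance between lid_2 and top_2 above 0.015 m and contact force between holder_c and box_2 above 1.8 N) or (distance between holder_c and box_3 below 0.05 m and distance between lid_3 and top_3 above 0.015 m and contact force between holder_c and box_3 above 1.8 N))), for 0.1 s.
3. the holder is out of its box (((distance between holder_a and box_1 above 0.09 m and distance between holder_a and box_2 above 0.09 m and distance between holder_a and box_3 above 0.09 m) or (distance between holder_b and box_1 above 0.09 m and distance between holder_b and box_2 above 0.09 m and distance between holder_b and box_3 above 0.09 m) or (distance between holder_c and box_1 above 0.09 m and distance between holder_c and box_2 above 0.09 m and distance between holder_c and box_3 above 0.09 m))), for 0.1 s.
At the end, for the whole second after the job is handed in: Steel holder at rest in the ring: ball centre within 3 mm of the ring axis and 14.5 to 19.5 mm above its rim, post within 5 degrees of vertical; boxes in their bays (8 mm, 3 degrees); hollow holders in closed boxes; removed lid at rest on the bench, origin under 30 mm (((horizontal distance between holder_a and ring_rim below 0.003 m and z of holder_a in the frame of ring_rim between 0.0145 and 0.0195 m and angle between holder_a's own z axis and vertical below 0.0873 rad and linear speed of holder_a below 0.01 m/s and angular speed of holder_a below 0.1 rad/s and contact force between holder_a and ring above 1.8 N and (distance between holder_b and box_1 below 0.05 m or distance between holder_b and box_2 below 0.05 m or distance between holder_b and box_3 below 0.05 m) and (distance between holder_c and box_1 below 0.05 m or distance between holder_c and box_2 below 0.05 m or distance between holder_c and box_3 below 0.05 m)) or (horizontal distance between holder_b and ring_rim below 0.003 m and z of holder_b in the frame of ring_rim between 0.0145 and 0.0195 m and angle between holder_b's own z axis and vertical below 0.0873 rad and linear speed of holder_b below 0.01 m/s and angular speed of holder_b below 0.1 rad/s and contact force between holder_b and ring above 1.8 N and (distance between holder_a and box_1 below 0.05 m or distance between holder_a and box_2 below 0.05 m or distance between holder_a and box_3 below 0.05 m) and (distance between holder_c and box_1 below 0.05 m or distance between holder_c and box_2 below 0.05 m or distance between holder_c and box_3 below 0.05 m)) or (horizontal distance between holder_c and ring_rim below 0.003 m and z of holder_c in the frame of ring_rim between 0.0145 and 0.0195 m and angle between holder_c's own z axis and vertical below 0.0873 rad and linear speed of holder_c below 0.01 m/s and angular speed of holder_c below 0.1 rad/s and contact force between holder_c and ring above 1.8 N and (distance between holder_a and box_1 below 0.05 m or distance between holder_a and box_2 below 0.05 m or distance between holder_a and box_3 below 0.05 m) and (distance between holder_b and box_1 below 0.05 m or distance between holder_b and box_2 below 0.05 m or distance between holder_b and box_3 below 0.05 m))) and distance between box_1 and bay_1 below 0.008 m and angle between box_1's own z axis and vertical between 0.341 and 0.461 rad and distance between box_2 and bay_2 below 0.008 m and angle between box_2's own z axis and vertical between 0.341 and 0.461 rad and distance between box_3 and bay_3 below 0.008 m and angle between box_3's own z axis and vertical between 0.341 and 0.461 rad and (((distance between lid_1 and top_1 below 0.006 m and angle between the z axis of lid_1 and the z axis of box_1, either way round below 0.08 rad) and distance between any of holder_a, holder_b, holder_c and box_1 below 0.05 m) or (not (distance between any of holder_a, holder_b, holder_c and box_1 below 0.05 m) and height (world z) of lid_1 below 0.03 m and linear speed of lid_1 below 0.01 m/s)) and (((distance between lid_2 and top_2 below 0.006 m and angle between the z axis of lid_2 and the z axis of box_2, either way round below 0.08 rad) and distance between any of holder_a, holder_b, holder_c and box_2 below 0.05 m) or (not (distance between any of holder_a, holder_b, holder_c and box_2 below 0.05 m) and height (world z) of lid_2 below 0.03 m and linear speed of lid_2 below 0.01 m/s)) and (((distance between lid_3 and top_3 below 0.006 m and angle between the z axis of lid_3 and the z axis of box_3, either way round below 0.08 rad) and distance between any of holder_a, holder_b, holder_c and box_3 below 0.05 m) or (not (distance between any of holder_a, holder_b, holder_c and box_3 below 0.05 m) and height (world z) of lid_3 below 0.03 m and linear speed of lid_3 below 0.01 m/s))); the robot touches nothing.
It fails at once if a holder is let fall into the ring stand from more than about 8 mm instead of being set down ((horizontal distance between holder_a and ring_rim below 0.02 m and z of holder_a in the frame of ring_rim above 0.0185 m and contact force between the fingers and holder_a below 0.01 N and linear speed of holder_a above 0.3 m/s) or (horizontal distance between holder_b and ring_rim below 0.02 m and z of holder_b in the frame of ring_rim above 0.0185 m and contact force between the fingers and holder_b below 0.01 N and linear speed of holder_b above 0.3 m/s) or (horizontal distance between holder_c and ring_rim below 0.02 m and z of holder_c in the frame of ring_rim above 0.0185 m and contact force between the fingers and holder_c below 0.01 N and linear speed of holder_c above 0.3 m/s)).
It fails at once if a box with a hollow holder is opened (lid more than 50 mm off, and what lies in the box weighs little) ((distance between lid_1 and top_1 above 0.05 m and linear speed of each of box_1, holder_a below 0.003 m/s and distance between holder_a and box_1 below 0.05 m and contact force between the fingers and holder_a below 0.01 N and contact force between holder_a and box_1 below 1.3 N) or (distance between lid_2 and top_2 above 0.05 m and linear speed of each of box_2, holder_a below 0.003 m/s and distance between holder_a and box_2 below 0.05 m and contact force between the fingers and holder_a below 0.01 N and contact force between holder_a and box_2 below 1.3 N) or (distance between lid_3 and top_3 above 0.05 m and linear speed of each of box_3, holder_a below 0.003 m/s and distance between holder_a and box_3 below 0.05 m and contact force between the fingers and holder_a below 0.01 N and contact force between holder_a and box_3 below 1.3 N) or (distance between lid_1 and top_1 above 0.05 m and linear speed of each of box_1, holder_b below 0.003 m/s and distance between holder_b and box_1 below 0.05 m and contact force between the fingers and holder_b below 0.01 N and contact force between holder_b and box_1 below 1.3 N) or (distance between lid_2 and top_2 above 0.05 m and linear speed of each of box_2, holder_b below 0.003 m/s and distance between holder_b and box_2 below 0.05 m and contact force between the fingers and holder_b below 0.01 N and contact force between holder_b and box_2 below 1.3 N) or (distance between lid_3 and top_3 above 0.05 m and linear speed of each of box_3, holder_b below 0.003 m/s and distance between holder_b and box_3 below 0.05 m and contact force between the fingers and holder_b below 0.01 N and contact force between holder_b and box_3 below 1.3 N) or (distance between lid_1 and top_1 above 0.05 m and linear speed of each of box_1, holder_c below 0.003 m/s and distance between holder_c and box_1 below 0.05 m and contact force between the fingers and holder_c below 0.01 N and contact force between holder_c and box_1 below 1.3 N) or (distance between lid_2 and top_2 above 0.05 m and linear speed of each of box_2, holder_c below 0.003 m/s and distance between holder_c and box_2 below 0.05 m and contact force between the fingers and holder_c below 0.01 N and contact force between holder_c and box_2 below 1.3 N) or (distance between lid_3 and top_3 above 0.05 m and linear speed of each of box_3, holder_c below 0.003 m/s and distance between holder_c and box_3 below 0.05 m and contact force between the fingers and holder_c below 0.01 N and contact force between holder_c and box_3 below 1.3 N)).
It fails at once if the board stack, bin or screwdriver is moved by more than 20 mm (distance of any of boards, bin, screwdriver from where it was at the start of the episode above 0.02 m).
It fails at once if a holder is rammed into the ring stand (more than 40 N) (contact force between any of holder_a, holder_b, holder_c and ring above 40 N).
It also fails if it takes over 70 s, if anything falls off the work surface, if the arm or the gripper's body presses on something with over 40 N, if the wrist force passes 120 N, or if a joint passes its speed limit or range.

## Working session

There is one attempt and no reset: what is moved stays moved. The work goes in short steps, Python scripts to look and compute and a tool call to move; the robot and the scene stay as the last step left them, time stands still between calls to the robot, and variables do not carry over. Pictures are saved under pics/ and viewed, and the job is handed in when it is done.

Besides the shell and the picture viewer there is one more tool, called after "Emit:" by a JSON object that holds its "name" and its "arguments", one argument or row to a line. servo_tool: Moves the arm, as the interface text tells. Its arguments: {"type":"object","properties":{"increments":{"type":"array","items":{"type":"number"}},"squeeze":{"type":"number"}},"required":["increments"]}

```bash
ls; mkdir -p pics; cat > h.py <<'E'
import numpy as np, cv2
from scipy.spatial.transform import Rotation as R
from bench import *
def save(name,img,crop=None,k=1):
    if crop: r0,r1,c0,c1=crop; img=img[r0:r1,c0:c1]
    img=cv2.resize(img,None,fx=k,fy=k,interpolation=cv2.INTER_CUBIC)
    cv2.imwrite('pics/'+name,img[:,:,::-1])
def campose(name):
    c=calibration(name)
    if 'T_tool_cam' in c:
        o=get_obs();T=np.eye(4);T[:3,:3]=R.from_rotvec(o['orientation']).as_matrix();T[:3,3]=o['tcp_pos']
        return c,T@np.array(c['T_tool_cam'])
    T=np.eye(4);q=np.array(c['orientation'])
    T[:3,:3]=q if q.shape==(3,3) else R.from_rotvec(q).as_matrix();T[:3,3]=c['eye'];return c,T
def cloud(c,T,d):
    v,u=np.mgrid[0:480,0:640]
    P=np.stack([(u-c['cx'])/c['fx']*d,-(v-c['cy'])/c['fy']*d,-d],-1)
    W=P@T[:3,:3].T+T[:3,3]; W[d==0]=np.nan
    return W
E
python3 - <<'E'
from h import *
for n in ['scene','top','wrist']: print(n,calibration(n))
print(get_obs())
for n in ['scene','top','wrist']:
    c,T=campose(n)
    p,d=grab_frame(n); save(n+'0.png',p); np.savez(n+'0.npz',p=p,d=d,T=T)
    print(n,(d>0).mean(),np.median(d))
E
```

```text
pics
scene {'fx': 480.43084235023406, 'fy': 480.43084235023406, 'cx': 320.97680888879495, 'cy': 234.35553248226518, 'eye': array([ 1.18497998, -0.5848282 ,  1.05025568]), 'orientation': array([0.6842951 , 0.31067678, 0.86969145])}
top {'fx': 453.5127050725871, 'fy': 453.5127050725871, 'cx': 315.2765703513864, 'cy': 239.1264841769712, 'eye': array([ 0.34310345, -0.01336651,  1.0181834 ]), 'orientation': array([ 0.14599196, -0.14314381, -1.56539001])}
wrist {'fx': 429.3562307562802, 'fy': 429.3562307562802, 'cx': 321.69716061439976, 'cy': 239.80048729654558, 'T_tool_cam': array([[ 9.99999588e-01, -8.93909507e-04,  1.60442733e-04,
         1.18687319e-03],
       [-8.03486714e-04, -9.53142840e-01, -3.02519555e-01,
        -7.71839086e-02],
       [ 4.23349948e-04,  3.02519301e-01, -9.53143165e-01,
        -1.79523815e-01],
       [ 0.00000000e+00,  0.00000000e+00,  0.00000000e+00,
         1.00000000e+00]])}
{'clock': 0.0, 'joints': array([-1.25310919,  0.47779949,  0.0223149 ,  1.55641597, -0.0114963 ,
        1.10932288, -0.08307832]), 'qvel': array([ 0.00153907, -0.00181602,  0.00023582, -0.00076816, -0.00015225,
        0.00099801,  0.00144372]), 'tau': array([-6.89498465e-04, -5.96439064e+01,  1.60793770e+00, -2.81217849e+01,
        1.26132058e-02,  9.13088996e-03,  7.93589425e-05]), 'tcp_pos': array([0.27853678, 0.61414073, 0.19434069]), 'orientation': array([ 2.63968215e+00,  1.70142164e+00, -2.28557401e-03]), 'contact_force': array([-0.84009609, -0.30356363, -0.3560109 ]), 'moment': array([-0.04251816, -0.02283233,  0.00251038]), 'grip_width': 0.08542407221683702}
scene 0.99591796875 1.5043008
top 0.99607421875 1.029654
wrist 0.9960123697916666 0.37591565
```

View pics/scene0.png

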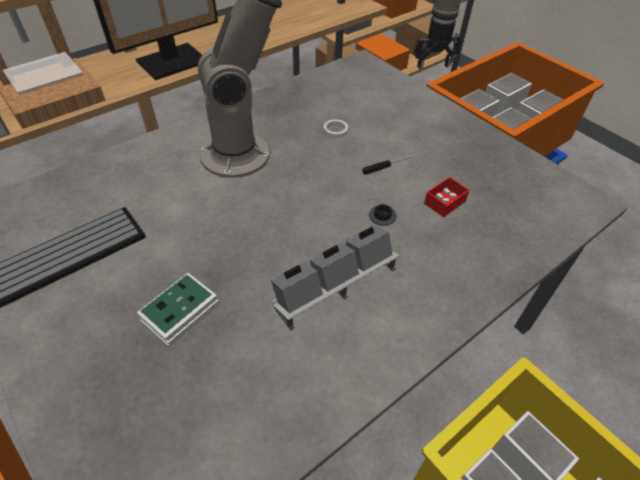

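View pics/top0.png

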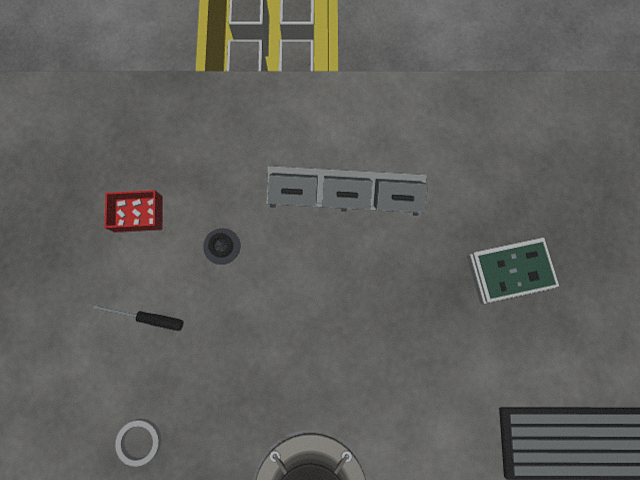

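View pics/wrist0.png

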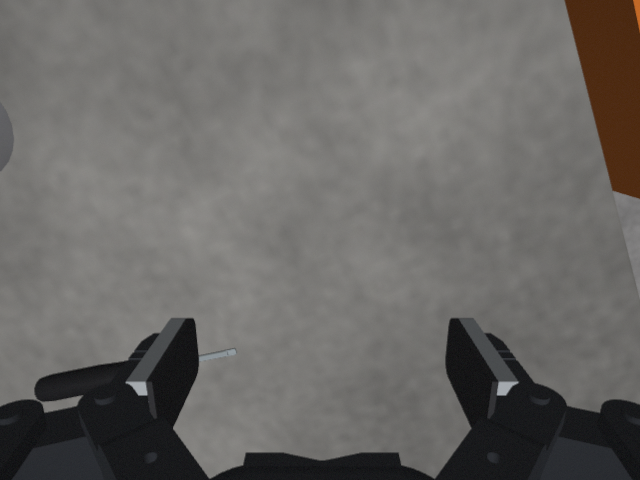

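```bash
python3 - <<'E'
from h import *
z=np.load('top0.npz');c,T=campose('top');W=cloud(c,T,z['d'])
save('t1.png',z['p'],(150,230,250,440),4)
# bench plane check
print('bench z',np.nanmedian(W[300:350,300:400,2]))
# lids: pixel regions (flat grey away from handle)
for c0,c1 in [(266,320),(321,375),(374,430)]:
    P=W[170:215,c0:c1].reshape(-1,3);
    m=P[:,2]>.02; P=P[m]; print(len(P),P[:,2].min(),P[:,2].max(),np.percentile(P[:,2],[10,50,90]))
# ring
P=W[222:272,195:248]; print('ring',P[...,2].max()); m=(P[...,2]>.02);Q=P[m];print(Q.shape,Q.mean(0),np.median(Q[:,2]),Q[:,:2].min(0),Q[:,:2].max(0),(Q[:,:2].min(0)+Q[:,:2].max(0))/2)
m=(P[...,2]>.003);Q=P[m];print(Q.shape,Q.mean(0),(Q[:,:2].min(0)+Q[:,:2].max(0))/2, np.ptp(Q[:,:2],axis=0))
print(W[190:193,292:347:1,2].round(3)[0])
for r in range(160,220,2): print(r,W[r,280].round(3),W[r,320].round(3),W[r,345].round(3))
E
```

```text
bench z 9.603107052646997e-05
1876 0.02483291531581522 0.12898966342548313 [0.05410963 0.10565859 0.12008523]
2048 0.024437914627276403 0.12899367449448995 [0.05321181 0.10448206 0.11976226]
1990 0.02734845084173254 0.1302438041025663 [0.05628287 0.10527899 0.11970385]
ring nan
(277, 3) [0.51522665 0.20092551 0.02460588] 0.024827812552775885 [0.49007663 0.17549315] [0.54254899 0.22739743] [0.51631281 0.20144529]
(1072, 3) [0.51437023 0.19990582 0.01113112] [0.5155857  0.20160751] [0.11289896 0.11777542]
[0.125 0.126 0.129 0.126 0.124 0.126 0.127 0.125 0.126 0.128 0.121 0.11
 0.109 0.11  0.109 0.111 0.111 0.113 0.111 0.109 0.111 0.112 0.114 0.111
 0.111 0.043 0.041 0.04  0.04  0.039 0.04  0.109 0.109 0.112 0.113 0.114
 0.108 0.113 0.11  0.111 0.112 0.111 0.112 0.11  0.111 0.112 0.111 0.111
 0.112 0.114 0.114 0.112 0.111 0.111 0.111]
160 [0.722 0.072 0.002] [ 0.723 -0.022 -0.   ] [ 0.724 -0.082 -0.003]
162 [ 0.718  0.072 -0.001] [ 0.716 -0.022  0.004] [ 0.717 -0.081  0.002]
164 [ 0.713  0.072 -0.   ] [ 0.712 -0.022  0.002] [ 0.713 -0.081 -0.002]
166 [ 0.708  0.072 -0.001] [ 0.708 -0.02
[... 1164 characters left out ...]
0.062 0.102] [ 0.616 -0.022  0.032] [ 0.597 -0.074  0.101]
202 [0.592 0.062 0.102] [ 0.612 -0.022  0.03 ] [ 0.592 -0.073  0.105]
204 [0.589 0.062 0.099] [ 0.605 -0.022  0.04 ] [ 0.588 -0.074  0.101]
206 [ 0.612  0.071 -0.004] [ 0.604 -0.022  0.026] [ 0.584 -0.074  0.101]
208 [0.606 0.07  0.   ] [ 0.606 -0.022  0.001] [ 0.58  -0.074  0.1  ]
210 [0.601 0.07  0.001] [ 0.601 -0.022  0.   ] [ 0.6   -0.08   0.007]
212 [ 0.597  0.07  -0.002] [ 0.597 -0.022 -0.001] [ 0.597 -0.08  -0.004]
214 [ 0.592  0.07  -0.001] [ 0.592 -0.022  0.   ] [ 0.591 -0.08   0.002]
216 [ 0.587  0.07  -0.002] [ 0.587 -0.022 -0.002] [ 0.587 -0.08  -0.001]
218 [0.582 0.07  0.001] [ 0.582 -0.022  0.003] [ 0.583 -0.08  -0.002]
```

View pics/t1.png

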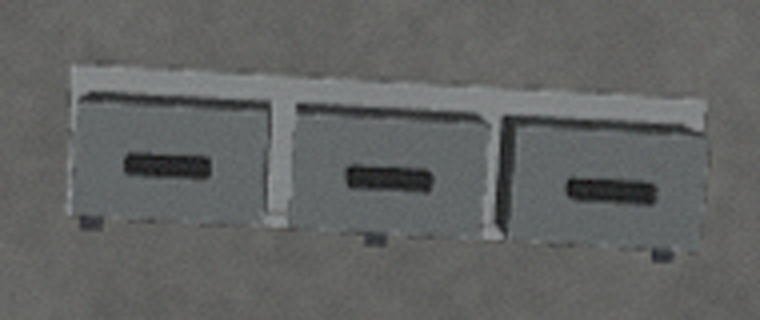

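```bash
cat >> h.py <<'E'
S,C=np.sin(np.radians(23)),np.cos(np.radians(23))
def rackaxes(psi):
    Rz=R.from_euler('z',psi).as_matrix()
    return Rz@np.array([[C,0,-S],[0,1,0],[S,0,C]])  # columns: box x,y,z
def fitlids(W,regions):
    # lid tops: find points by joint fit: common plane normal, yaw
    pts=[]
    for r0,r1,c0,c1 in regions:
        P=W[r0:r1,c0:c1].reshape(-1,3);P=P[np.isfinite(P[:,0])];pts.append(P)
    A=np.vstack(pts)
    best=None
    for psi in np.radians(np.arange(-12,12.01,.25)):
        B=rackaxes(psi);h=A@B[:,2]
        hs,e=np.histogram(h,bins=np.arange(h.min(),h.max(),.002))
        # yaw score: y-extent sharpness
        i=hs.argmax(); sc=hs[i]
        if best is None or sc>best[0]: best=(sc,psi,e[i]+.001)
    return best,pts
E
python3 - <<'E'
from h import *
z=np.load('top0.npz');c,T=campose('top');W=cloud(c,T,z['d'])
reg=[(172,207,266,320),(174,210,321,375),(176,214,374,430)]
b,pts=fitlids(W,reg)
print(b[0],np.degrees(b[1]),b[2])
A=np.vstack(pts)
# handles: darker pixels: use image threshold
g=cv2.cvtColor(z['p'],cv2.COLOR_RGB2GRAY)
cs=[]
for r0,r1,c0,c1 in [(185,197,275,310),(188,200,332,362),(190,204,385,420)]:
    m=g[r0:r1,c0:c1]<50; v,u=np.nonzero(m); Q=W[r0:r1,c0:c1][m]; Q=Q[Q[:,2]>.11]; cs.append(np.median(Q,0)); print(len(v),u.mean()+c0,v.mean()+r0,cs[-1],Q[:,2].std())
cs=np.array(cs); d=cs[0]-cs[2]; psi=np.arctan2(-d[0],d[1]); print('yaw',np.degrees(psi),np.linalg.norm(d)/2)
B=rackaxes(psi)
for P in pts:
    L=P@B; h=np.median(L[:,2]); m=abs(L[:,2]-h)<.006; L=L[m]
    print(len(L),h,np.percentile(L[:,0],[1,99]),np.percentile(L[:,1],[1,99]),np.percentile(L[:,0],[1,99]).mean(),np.percentile(L[:,1],[1,99]).mean())
print((cs@B).round(4))
E
```

```text
1696 -3.25 -0.1383124084160166
92 291.1304347826087 191.0108695652174 [0.60899538 0.03797731 0.12547447] 0.0031057362036330458
94 346.51063829787233 194.19148936170214 [ 0.60231553 -0.0745764   0.12567068] 0.002751766913644966
97 402.1958762886598 197.2577319587629 [ 0.596091   -0.1881853   0.12551051] 0.0029755707690733353
yaw -3.265639976581098 0.11326523112410684
1272 -0.13895711893836926 [0.57602517 0.63513374] [0.02265252 0.12029456] 0.6055794515578596 0.07147353844925737
1278 -0.13900783228750396 [0.57572685 0.63487026] [-0.09116857  0.00646351] 0.6052985570281144 -0.04235253317915123
1285 -0.13908980072316324 [0.57559783 0.63476137] [-0.20525082 -0.10668094] 0.6051796049405787 -0.15596587699743822
[[ 0.6067  0.0726 -0.1212]
 [ 0.6065 -0.0401 -0.1209]
 [ 0.6067 -0.1539 -0.1212]]
```

```bash
cat >> h.py <<'E'
PSI=np.radians(-3.27);B=rackaxes(PSI)
def bp(x,y,h): return B@np.array([x,y,h])
RG=np.column_stack([B[:,0],-B[:,1],-B[:,2]])  # tool along box
def RD(phi): # tool down with x axis at azimuth phi
    x=np.array([np.cos(phi),np.sin(phi),0]);z=np.array([0,0,-1.]);return np.column_stack([x,np.cross(z,x),z])
def cur():
    o=get_obs();return np.array(o['tcp_pos']),R.from_rotvec(o['orientation']).as_matrix()
def rows(p1,R1,n,fing,pad=0,start=None,dec=1):
    p0,R0=start if start else cur()
    w=R.from_matrix(R0.T@R1).as_rotvec()
    pp,RR=p0,R0;out=[]
    for i in range(n):
        Rn=R0@R.from_rotvec(w*(i+1)/n).as_matrix();pn=p0+(p1-p0)*(i+1)/n
        t=np.round(RR.T@(pn-pp)*1000,dec);r=np.round(R.from_matrix(RR.T@Rn).as_rotvec(),3)
        out.append(list(t)+list(r)+[fing]);
        pp=pp+RR@t/1000;RR=RR@R.from_rotvec(r).as_matrix()
    for r in out: print(', '.join('%g'%(v+0) for v in r)+',')
    print('dist/row',np.linalg.norm(p1-p0)/n*1000,'rot/row',np.linalg.norm(w)/n)
    return pp,RR
E
python3 - <<'E'
from h import *
t=bp(.6055,.0715,-.185+.13);print(t)
rows(t,RG,16,85)
E
```

```text
[0.58199187 0.0383649  0.18595993]
-25, 32.1, 0.6, -0.015, 0.022, 0.074, 85,
-22.5, 33.9, 0.5, -0.015, 0.022, 0.074, 85,
-19.9, 35.5, 0.6, -0.015, 0.022, 0.074, 85,
-17.3, 36.8, 0.8, -0.015, 0.022, 0.074, 85,
-14.6, 38, 0.9, -0.015, 0.022, 0.074, 85,
-11.7, 38.9, 1.2, -0.015, 0.022, 0.075, 85,
-8.8, 39.7, 1.6, -0.015, 0.022, 0.074, 85,
-5.9, 40.2, 2.1, -0.015, 0.022, 0.074, 85,
-3, 40.5, 2.5, -0.015, 0.022, 0.074, 85,
0, 40.6, 3.1, -0.015, 0.022, 0.074, 85,
2.9, 40.4, 3.8, -0.015, 0.023, 0.074, 85,
5.8, 40, 4.4, -0.015, 0.022, 0.074, 85,
8.6, 39.4, 5.2, -0.015, 0.022, 0.074, 85,
11.4, 38.6, 6.1, -0.015, 0.022, 0.074, 85,
14.1, 37.6, 6.8, -0.015, 0.022, 0.074, 85,
16.6, 36.3, 7.8, -0.015, 0.022, 0.074, 85,
dist/row 40.68852793214941 rot/row 0.07874073347798105
```

Emit:
{"name": "servo_tool", "arguments": {
  "increments": [-25, 32.1, 0.6, -0.015, 0.022, 0.074, 85, -22.5, 33.9, 0.5, -0.015, 0.022, 0.074, 85, -19.9, 35.5, 0.6, -0.015, 0.022, 0.074, 85, -17.3, 36.8, 0.8, -0.015, 0.022, 0.074, 85, -14.6, 38, 0.9, -0.015, 0.022, 0.074, 85, -11.7, 38.9, 1.2, -0.015, 0.022, 0.075, 85, -8.8, 39.7, 1.6, -0.015, 0.022, 0.074, 85, -5.9, 40.2, 2.1, -0.015, 0.022, 0.074, 85],
  "squeeze": 50
}}

```text
clock: 1.15
tcp_pos: [0.4309, 0.3254, 0.1906]
orientation: [3.003, 0.843, 0.33]
contact_force: [0.8, 1.6, -0.1]
grip_width: 0.0852
```

Emit:
{"name": "servo_tool", "arguments": {
  "increments": [-3, 40.5, 2.5, -0.015, 0.022, 0.074, 85, 0, 40.6, 3.1, -0.015, 0.022, 0.074, 85, 2.9, 40.4, 3.8, -0.015, 0.023, 0.074, 85, 5.8, 40, 4.4, -0.015, 0.022, 0.074, 85, 8.6, 39.4, 5.2, -0.015, 0.022, 0.074, 85, 11.4, 38.6, 6.1, -0.015, 0.022, 0.074, 85, 14.1, 37.6, 6.8, -0.015, 0.022, 0.074, 85, 16.6, 36.3, 7.8, -0.015, 0.022, 0.074, 85]
}}

```text
clock: 2.15
tcp_pos: [0.5828, 0.0364, 0.1862]
orientation: [3.066, -0.094, 0.627]
contact_force: [-0.5, 0.4, -0.6]
grip_width: 0.0856
```

```bash
python3 - <<'E'
from h import *
t=bp(.6055,.0715,-.185+.13)
p,Rm=cur();print(p-t,R.from_matrix(Rm.T@RG).as_rotvec(),get_obs())
c,T=campose('wrist');im,d=grab_frame('wrist');save('w1.png',im);np.savez('w1.npz',p=im,d=d,T=T)
E
```

```text
[ 0.00078981 -0.00197342  0.00023105] [-0.00019867 -0.0021193  -0.00441288] {'clock': 2.15, 'joints': array([-0.72870093,  0.14125452,  0.53935684,  2.15530014,  0.06674679,
        0.47531803, -0.32284107]), 'qvel': array([ 0.45321347,  0.18092249,  0.20687243, -0.08166738, -0.34061683,
       -0.28389955,  0.26862698]), 'tau': array([ -2.53739633, -30.92669249,   2.2557921 , -24.738307  ,
         0.78021811,  -1.09097812,  -0.39531363]), 'tcp_pos': array([0.58278168, 0.03639148, 0.18619098]), 'orientation': array([ 3.0663003 , -0.09423509,  0.62731743]), 'contact_force': array([-0.4730661 ,  0.37083205, -0.59481496]), 'moment': array([ 0.02906031,  0.3641127 , -0.00142223]), 'grip_width': 0.08557643730482072}
```

View pics/w1.png

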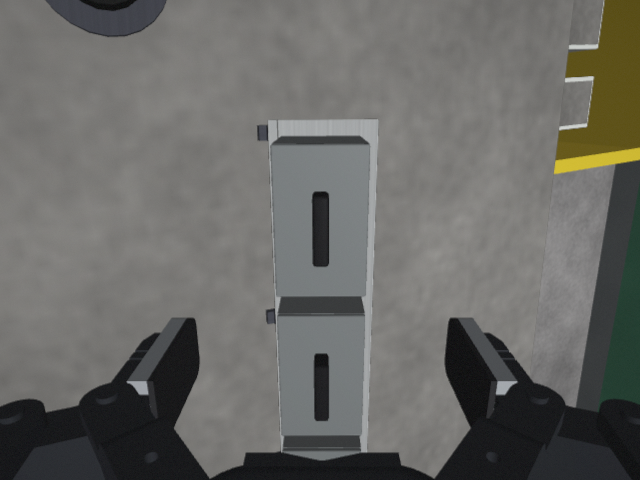

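```bash
python3 - <<'E'
from h import *
z=np.load('w1.npz');c=calibration('wrist');T=z['T'];W=cloud(c,T,z['d']);L=W@B
for n,(r0,r1,c0,c1),hr in [('1',(135,300,268,375),(190,270,310,332)),('2',(312,436,268,375),(350,425,310,332))]:
    Q=L[r0:r1,c0:c1].reshape(-1,3);Q=Q[np.isfinite(Q[:,0])]
    m=abs(Q[:,2]+.139)<.006;Q=Q[m];A=np.c_[Q[:,:2],np.ones(len(Q))];s=np.linalg.lstsq(A,Q[:,2],rcond=None)[0]
    print(n,len(Q),'h',np.median(Q[:,2]),'slopes',s[:2],np.percentile(Q[:,0],[.5,99.5]),np.percentile(Q[:,1],[.5,99.5]))
    g=cv2.cvtColor(z['p'],cv2.COLOR_RGB2GRAY)
    r0,r1,c0,c1=hr;Q=L[r0:r1,c0:c1];m=(g[r0:r1,c0:c1]<70)&(abs(Q[...,2]+.121)<.004);Q=Q[m];print('handle',len(Q),Q.mean(0),np.percentile(Q,[1,99],axis=0))
# ray-based edges on lid plane at h=-.139
def ray(u,v,h):
    d=T[:3,:3]@np.array([(u-c['cx'])/c['fx'],-(v-c['cy'])/c['fy'],-1]);o=T[:3,3]
    k=(h-o@B[:,2])/(d@B[:,2]);return (o+k*d)@B
g=cv2.GaussianBlur(cv2.cvtColor(z['p'],cv2.COLOR_RGB2GRAY).astype(float),(1,5),0)
for v in (160,190,280): print(v,z['p'][v,264:284].mean(-1).round(),z['p'][v,362:384].mean(-1).round())
save('w1c.png',z['p'],(120,320,250,390),4)
E
```

```text
1 13216 h -0.1379955243062452 slopes [-0.00031828 -0.00191867] [0.57692401 0.63623377] [0.02628156 0.12509339]
handle 1154 [ 0.60671796  0.07665533 -0.12025043] [[ 0.60188351  0.05459942 -0.12278421]
 [ 0.61133079  0.09699053 -0.11853698]]
2 9388 h -0.13797212938142345 slopes [-8.44702671e-05 -4.97785447e-03] [0.57687903 0.63619891] [-0.08775121  0.01138363]
handle 860 [ 0.60667848 -0.03651889 -0.12041142] [[ 0.60184942 -0.05937044 -0.12457494]
 [ 0.61143543 -0.01657831 -0.11870193]]
160 [123. 125. 124. 124. 124. 153. 133. 107. 122. 126. 125. 125. 126. 126.
 126. 126. 126. 127. 125. 126.] [132. 132. 131. 131. 131. 132. 130. 121. 157. 165. 166. 167. 167. 162.
 163. 121. 122. 126. 126. 125. 125. 127.]
190 [125. 126. 125. 125. 124. 123. 135. 164. 114. 121. 125. 124. 124. 126.
 125. 125. 125. 125. 124. 127.] [130. 131. 130. 130. 131. 129. 125. 158. 165. 165. 167. 165. 163. 163.
 118. 120. 124. 124. 124. 123. 121. 122.]
280 [124. 125. 126. 126. 126. 125. 125. 125. 125. 102. 144. 118. 109. 120.
 123. 123. 123. 124. 122. 124.] [126. 125. 128. 125. 130. 161. 168. 166. 164. 158. 175. 136. 122. 122.
 124. 124. 124. 126. 126. 126. 128. 128.]
```

View pics/w1c.png

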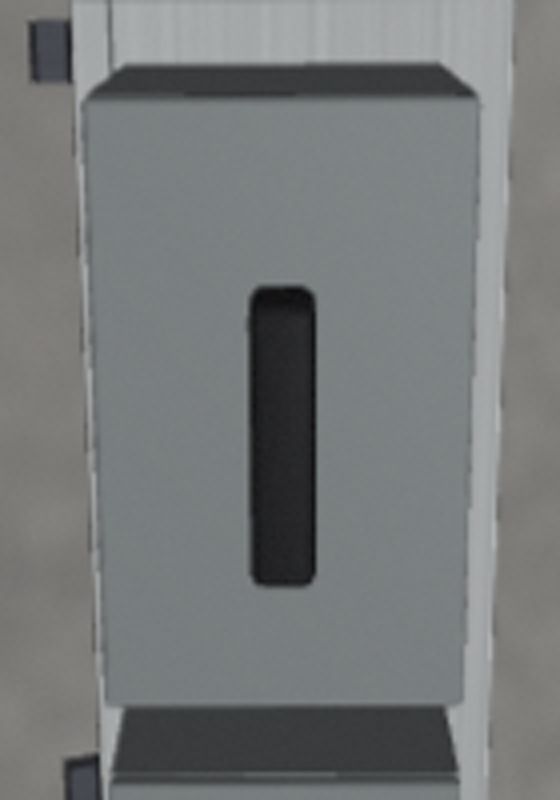

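```bash
cat >> h.py <<'E'
def lidcheck(W,g,hm=-.138):
    L=W@B;
    m=(abs(L[...,2]-hm-.018)<.005)&(g<70)&(L[...,0]>.57)&(L[...,0]<.64)
    for yc in (.0725,-.0415,-.1555):
        q=L[m&(abs(L[...,1]-yc)<.035)]; l=L[(abs(L[...,2]-hm)<.005)&(abs(L[...,1]-yc)<.058)&(abs(L[...,0]-.606)<.04)]
        if len(q)>50: print('handle',len(q),q.mean(0).round(4),np.percentile(q[:,1],[1,99]).round(4),'lid',len(l),np.median(l[:,2]).round(4),np.percentile(l[:,0],[.5,99.5]).round(4),np.percentile(l[:,1],[.5,99.5]).round(4))
def wshot(name):
    c,T=campose('wrist');im,d=grab_frame('wrist');save(name+'.png',im);np.savez(name+'.npz',p=im,d=d,T=T)
    return im,d,c,T,cloud(c,T,d),cv2.cvtColor(im,cv2.COLOR_RGB2GRAY)
E
python3 - <<'E'
from h import *
print(np.abs(get_obs()['qvel']).max())
im,d,c,T,W,g=wshot('w2');lidcheck(W,g)
rows(bp(.6065,.0725,-.184),RG,8,85)
# ring
r=W[0:45,30:175]; 
m=(abs(r[...,2]-.025)<.003);print(m.sum(),r[m].mean(0) if m.sum() else 0)
E
```

```text
0.05323968529549566
handle 1170 [ 0.6067  0.0766 -0.1203] [0.0545 0.097 ] lid 13486 -0.138 [0.577  0.6363] [0.0261 0.125 ]
handle 840 [ 0.6066 -0.0363 -0.1203] [-0.0589 -0.0164] lid 9478 -0.138 [0.5769 0.6362] [-0.0878  0.0114]
-0.1, -0.8, 16.1, 0, 0, -0.001, 85,
0, -0.8, 16.1, 0.001, 0, -0.001, 85,
-0.1, -0.8, 16, 0, -0.001, -0.001, 85,
-0.1, -0.8, 16.1, 0, 0, -0.001, 85,
0, -0.7, 16.1, 0.001, 0, -0.001, 85,
-0.1, -0.8, 16.1, 0, 0, -0.001, 85,
0, -0.8, 16.1, 0.001, -0.001, -0.001, 85,
-0.1, -0.7, 16.1, 0, 0, -0.001, 85,
dist/row 16.101027911191764 rot/row 0.0011427473729952618
0 0
```

Emit:
{"name": "servo_tool", "arguments": {
  "increments": [0, -1, 16, 0, 0, -0.001, 85, 0, -1, 16, 0, 0, -0.001, 85, 0, -1, 16, 0, 0, -0.001, 85, 0, -1, 16, 0, 0, -0.001, 85, 0, -1, 16, 0, 0, -0.001, 85, 0, -1, 16, 0, 0, -0.001, 85, 0, -1, 16, 0, 0, -0.001, 85, 0, -1, 16, 0, 0, -0.001, 85]
}}

```text
clock: 3.25
tcp_pos: [0.6331, 0.0442, 0.0673]
orientation: [3.066, -0.075, 0.625]
contact_force: [-0.7, 0.7, -0.2]
grip_width: 0.085
```

```bash
python3 - <<'E'
from h import *
p,Rm=cur();o=get_obs();print((p@B).round(4),R.from_matrix(Rm.T@RG).as_rotvec().round(4),o['contact_force'],o['moment'])
im,d,c,T,W,g=wshot('w3')
E
```

```text
[ 0.6057  0.0802 -0.184 ] [-0.0014 -0.0006  0.0078] [-0.6766569   0.72369084 -0.18699033] [ 0.08642206  0.36108015 -0.03478031]
```

View pics/w3.png

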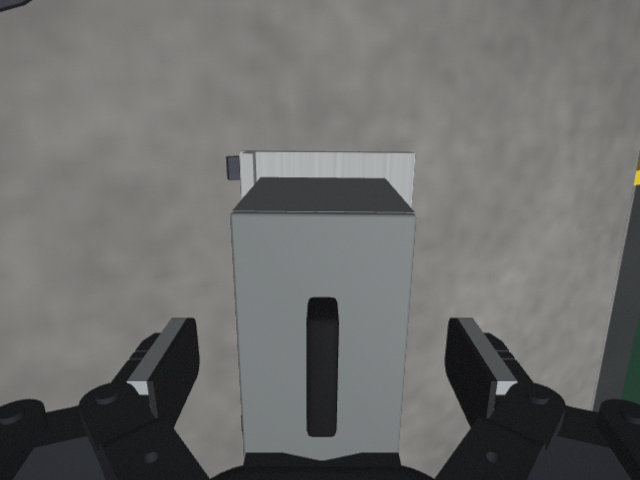

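Emit:
{"name": "servo_tool", "arguments": {
  "increments": [0, 2, 0, 0, 0, 0.004, 80, 0, 2, 0, 0, 0, 0.003, 70, 0, 0, 0, 0, 0, 0, 55, 0, 0, 0, 0, 0, 0, 50, 0, 0, 0, 0, 0, 0, 50, 0, 0, 0, 0, 0, 0, 50, 0, 0, 0, 0, 0, 0, 50, 0, 0, 0, 0, 0, 0, 50],
  "squeeze": 40
}}

```text
clock: 4.3
tcp_pos: [0.6324, 0.0397, 0.0694]
orientation: [3.067, -0.087, 0.626]
contact_force: [-4.4, -1.6, 6.8]
grip_width: 0.0582
```

```bash
python3 - <<'E'
from h import *
p,Rm=cur();o=get_obs();print((p@B).round(4),R.from_matrix(Rm.T@RG).as_rotvec().round(4),o['contact_force'],o['moment'],o['grip_width'],np.abs(o['qvel']).max())
im,d,c,T,W,g=wshot('w4')
# lift vertically 30mm world z in tool axes
print(RG.T@np.array([0,0,30.]), RG.T@(B[:,2]*20))
E
```

```text
[ 0.6062  0.0757 -0.1819] [-0.0015 -0.0015 -0.0002] [-4.40402017 -1.57812177  6.81022023] [-0.25300029  0.74419037 -0.14086084] 0.058228817616158925 0.0015361974295187311
[ 11.72193385   0.         -27.6151456 ] [ 8.8817842e-16  0.0000000e+00 -2.0000000e+01]
```

View pics/w4.png

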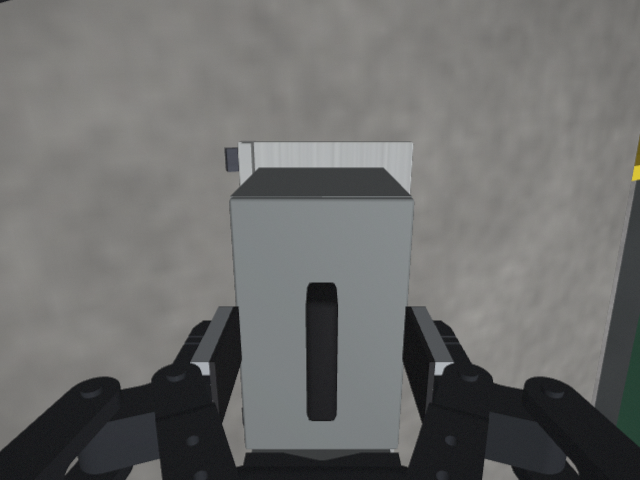

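Emit:
{"name": "servo_tool", "arguments": {
  "increments": [0, 0, -4, 0, 0, 0, 50, 0, 0, -8, 0, 0, 0, 50, 0, 0, -8, 0, 0, 0, 50, 0, 0, -4, 0, 0, 0, 50, 0, 0, 0, 0, 0, 0, 50, 0, 0, 0, 0, 0, 0, 50, 0, 0, 0, 0, 0, 0, 50, 0, 0, 0, 0, 0, 0, 50]
}}

```text
clock: 5.35
tcp_pos: [0.6229, 0.0406, 0.0902]
orientation: [3.067, -0.086, 0.624]
contact_force: [0.8, -0.0, -0.3]
grip_width: 0.0577
```

```bash
python3 - <<'E'
from h import *
p,Rm=cur();o=get_obs();print((p@B).round(4),R.from_matrix(Rm.T@RG).as_rotvec().round(4),o['contact_force'],o['moment'],o['grip_width'],np.abs(o['qvel']).max())
im,d,c,T,W,g=wshot('w5')
E
```

```text
[ 0.6056  0.076  -0.1591] [-0.0012 -0.0002  0.0008] [ 0.75236454 -0.01030847 -0.25037437] [ 0.01967623  0.42563217 -0.00096782] 0.05765862613358939 0.0017827293763130506
```

View pics/w5.png

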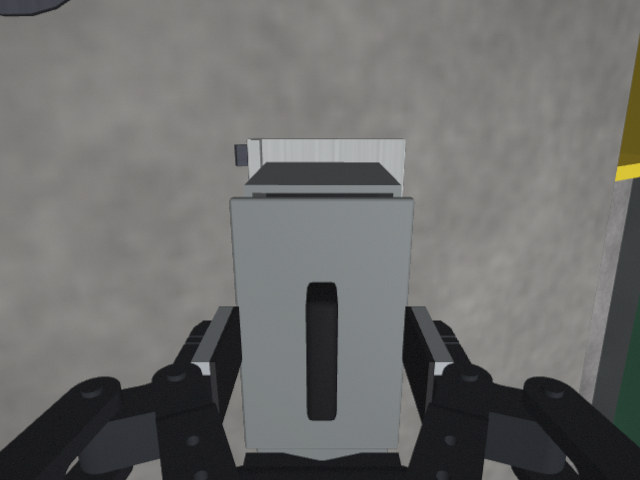

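```bash
python3 - <<'E'
from h import *
z=np.load('w5.npz');c=calibration('wrist');T=z['T'];W=cloud(c,T,z['d'])
p,Rm=cur()
V=(W-p)@Rm*1000
for v in range(300,400,6): print(v,[tuple(V[v,u].round().astype(int)) if np.isfinite(V[v,u,0]) else None for u in (190,200,210,218,226,234,238,300,320)])
for v in range(180,260,6): print(v,V[v,270].round(1))
save('w5c.png',z['p'],(150,400,170,480),2.5)
E
```

```text
300 [(np.int64(-80), np.int64(37), np.int64(63)), (np.int64(-75), np.int64(39), np.int64(65)), (np.int64(-70), np.int64(40), np.int64(69)), (np.int64(-65), np.int64(41), np.int64(70)), (np.int64(-60), np.int64(42), np.int64(72)), (np.int64(-56), np.int64(43), np.int64(74)), (np.int64(-28), np.int64(-14), np.int64(-44)), (np.int64(-6), np.int64(-14), np.int64(-45)), (np.int64(0), np.int64(-21), np.int64(-59))]
306 [(np.int64(-81), np.int64(42), np.int64(63)), (np.int64(-76), np.int64(43), np.int64(66)), (np.int64(-70), np.int64(44), np.int64(68)), (np.int64(-65), np.int64(45), np.int64(69)), (np.int64(-32), np.int64(-12), np.int64(-45)), (np.int64(-29), np.int64(-12), np.int64(-46)), (np.int64(-28), np.int64(-12), np.int64(-45)), (np.int64(-7), np.int64(-11), np.int64(-43)), (np.int64(0), np.int64(-20), np.int64(-61))]
312 [(np.int64(-81), np.int64(45), np.int64(62)), (np.int64(-76), np.int64(47), np.int64(65)), (np.int64(-70), np.int64(48), np.int64(68)), (np.int64(-34), np.int64(-12), np.int64(-50)), (np.int64(-31), np.int64(-12), np.int64(-49)), (np.int64(-28), np.int64(-12), np.in
[... 5620 characters left out ...]
(np.int64(-27), np.int64(-14), np.int64(-95)), (np.int64(-30), np.int64(-2), np.int64(-79)), (np.int64(-28), np.int64(-1), np.int64(-78)), (np.int64(-28), np.int64(6), np.int64(-69)), (np.int64(-60), np.int64(115), np.int64(72)), (np.int64(-57), np.int64(115), np.int64(72)), (np.int64(-7), np.int64(25), np.int64(-44)), (np.int64(0), np.int64(12), np.int64(-62))]
180 [-19.9 -49.1  -7.1]
186 [-18.8 -48.5 -16.7]
192 [-18.8 -46.2 -17.2]
198 [-15.8 -49.3 -42.2]
204 [-15.9 -47.3 -42.4]
210 [-15.9 -45.4 -43. ]
216 [-15.8 -43.7 -44.2]
222 [-15.8 -41.8 -44.7]
228 [-16.1 -39.3 -42.9]
234 [-16.  -37.6 -44.1]
240 [-16.1 -35.6 -44.2]
246 [-16.2 -33.4 -44. ]
252 [-16.3 -31.2 -43.6]
258 [-16.2 -29.7 -45.4]
```

View pics/w5c.png

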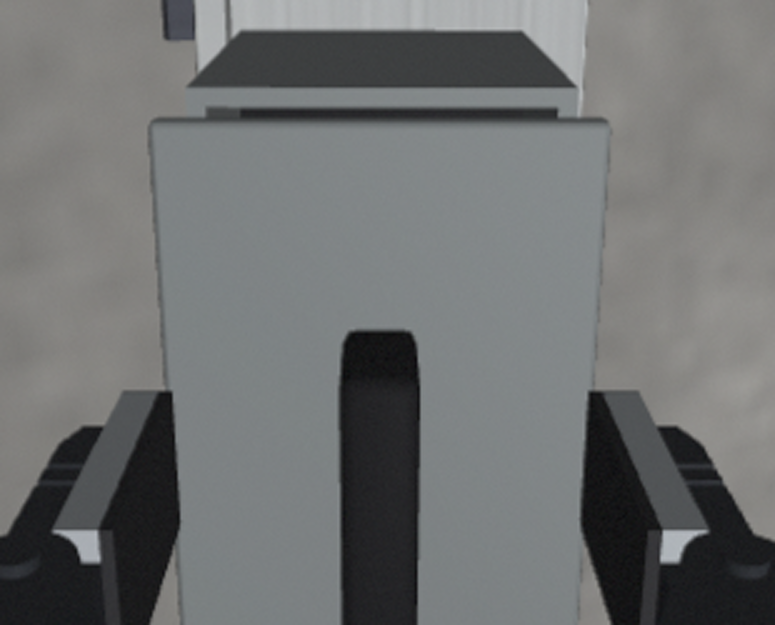

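```bash
python3 - <<'E'
from h import *
for n in ('w2','w4','w5'):
    z=np.load(n+'.npz');c=calibration('wrist');d=z['d']
    W=cloud(c,np.array(c['T_tool_cam']),d)*1000
    m=(W[...,2]<-20)&(W[...,2]>-130)&(W[...,0]<-26)&(W[...,0]>-75)&(abs(W[...,1])<25)
    m[:, 330:]=False
    q=W[m];print(n,len(q),'zmax pct',np.percentile(q[:,2],[90,97,99,99.8]).round(1))
    for lo in range(-130,-20,10):
        s=q[(q[:,2]>=lo)&(q[:,2]<lo+10)]
        if len(s)>20: print(lo,len(s),'x',np.percentile(s[:,0],[2,98]).round(),'y',np.percentile(s[:,1],[2,98]).round())
    print('body',[W[r,320].round() for r in (456,465,475)])
E
```

```text
w2 19164 zmax pct [-67.9 -57.4 -53.3 -50.5]
-130 599 x [-35. -26.] y [-19. -17.]
-120 3480 x [-61. -26.] y [-19.  -9.]
-110 6693 x [-67. -32.] y [-18.   3.]
-100 2921 x [-69. -39.] y [-15.  -7.]
-90 1562 x [-53. -41.] y [-13.   2.]
-80 1680 x [-55. -41.] y [-13.   9.]
-70 1367 x [-55. -41.] y [-13.   9.]
-60 843 x [-53. -41.] y [-12.   9.]
body [array([ -0., 177.,  83.]), array([   1.,  -12., -113.]), array([   1.,  -12., -116.])]
w4 20524 zmax pct [-58.3 -44.2 -43.5 -43. ]
-130 37 x [-27. -26.] y [-19. -17.]
-120 2846 x [-61. -26.] y [-19.  -9.]
-110 3153 x [-62. -27.] y [-18.  -9.]
-100 7864 x [-60. -28.] y [-14.   7.]
-90 1770 x [-57. -29.] y [-15.  -7.]
-80 1469 x [-40. -28.] y [-13.   8.]
-70 1169 x [-41. -28.] y [-13.   9.]
-60 939 x [-41. -28.] y [-13.   9.]
-50 1277 x [-37. -26.] y [-24.  24.]
body [array([  0.,  64., -33.]), array([   1.,  -10., -112.]), array([   1.,  -12., -116.])]
w5 20492 zmax pct [-58.6 -44.1 -43.4 -42.9]
-130 30 x [-27. -26.] y [-19. -17.]
-120 2850 x [-61. -26.] y [-19.  -9.]
-110 3157 x [-62. -27.] y [-18.  -9.]
-100 7877 x [-60. -28.] y [-14.   7.]
-90 1754 x [-56. -29.] y [-15.  -7.]
-80 1464 x [-40. -28.] y [-13.   8.]
-70 1166 x [-41. -28.] y [-13.   9.]
-60 943 x [-41. -28.] y [-13.   9.]
-50 1251 x [-37. -26.] y [-24.  24.]
body [array([  0.,  76., -21.]), array([   1.,  -11., -113.]), array([   1.,  -11., -115.])]
```

Emit:
{"name": "servo_tool", "arguments": {
  "increments": [0, 0, 6, 0, 0, 0, 50, 0, 0, 6, 0, 0, 0, 50, 0, 0, 5, 0, 0, 0, 50, 0, 0, 4, 0, 0, 0, 50, 0, 0, 2, 0, 0, 0, 50, 0, 0, 0, 0, 0, 0, 50, 0, 0, 0, 0, 0, 0, 70, 0, 0, 0, 0, 0, 0, 85]
}}

```text
clock: 6.4
tcp_pos: [0.6322, 0.0402, 0.0693]
orientation: [3.067, -0.086, 0.626]
contact_force: [0.1, 0.6, 0.6]
grip_width: 0.0845
```

```bash
python3 - <<'E'
from h import *
p,Rm=cur();o=get_obs();print((p@B).round(4),R.from_matrix(Rm.T@RG).as_rotvec().round(4),o['contact_force'],o['moment'],o['grip_width'],np.abs(o['qvel']).max())
im,d,c,T,W,g=wshot('w6');save('w6c.png',im,(150,450,170,480),2.5)
lidcheck(W,g)
E
```

```text
[ 0.606   0.0762 -0.1819] [-0.0015 -0.001   0.0008] [0.05422128 0.63005116 0.64765951] [ 0.00683222  0.39420031 -0.02869231] 0.08452574984233438 0.001892866127316455
handle 3801 [ 0.606   0.0781 -0.1203] [0.0552 0.0976] lid 38411 -0.138 [0.5763 0.6357] [0.0267 0.1255]
```

View pics/w6c.png

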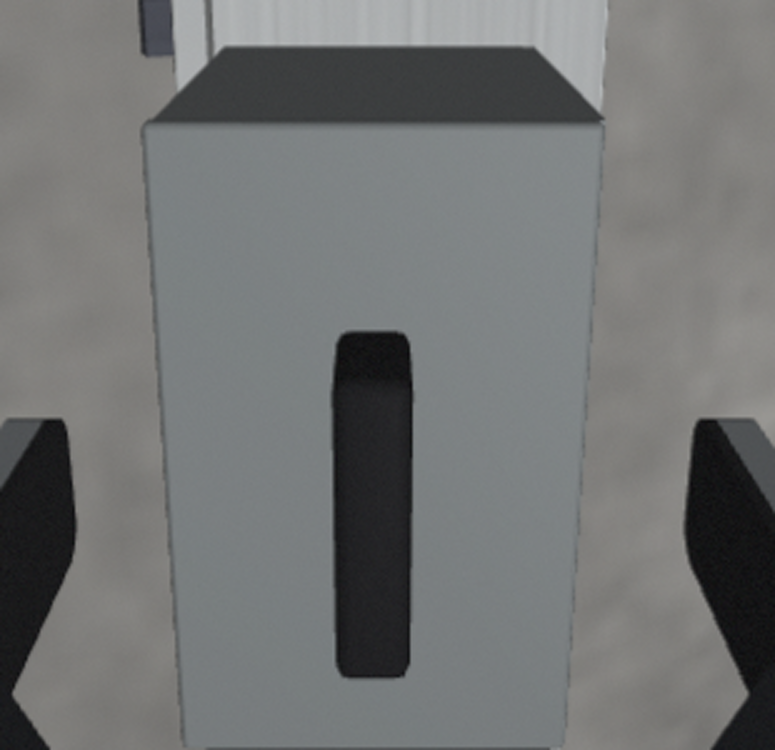

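Emit:
{"name": "servo_tool", "arguments": {
  "increments": [0, 0.5, 5, 0, 0, 0, 85, 0, 0.5, 10, 0, 0, 0, 85, 0, 0.5, 10, 0, 0, 0, 85, 0, 0.5, 9, 0, 0, 0, 85, 0, 0, 5, 0, 0, 0, 85, 0, 0, 0, 0, 0, 0, 75, 0, 0, 0, 0, 0, 0, 60, 0, 0, 0, 0, 0, 0, 50]
}}

```text
clock: 7.45
tcp_pos: [0.647, 0.0374, 0.034]
orientation: [3.068, -0.086, 0.621]
contact_force: [-1.3, -0.1, -1.0]
grip_width: 0.0594
```

```bash
python3 - <<'E'
from h import *
p,Rm=cur();o=get_obs();print((p@B).round(4),R.from_matrix(Rm.T@RG).as_rotvec().round(4),o['contact_force'],o['moment'],o['grip_width'],np.abs(o['qvel']).max())
im,d,c,T,W,g=wshot('w7')
E
```

```text
[ 0.6059  0.0742 -0.2202] [-0.0011  0.0019  0.0008] [-1.27796083 -0.0655999  -0.97073069] [0.03698413 0.60796829 0.01820934] 0.05936095399421673 0.005845035895504596
```

View pics/w7.png

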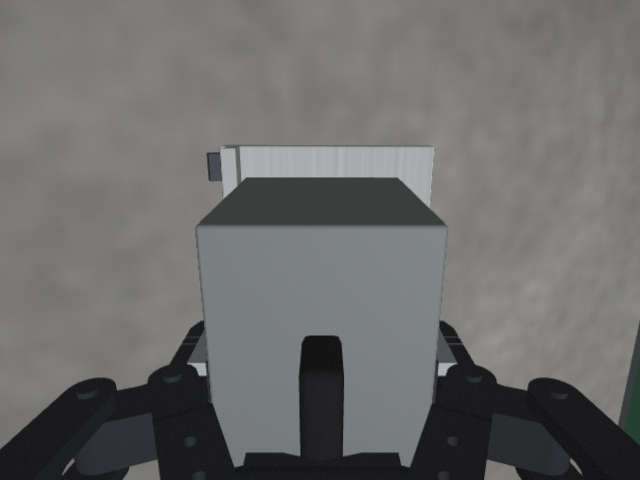

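Now gripped well below the rim. Squeeze a bit more and lift.

Emit:
{"name": "servo_tool", "arguments": {
  "increments": [0, 0, 0, 0, 0, 0, 50, 0, 0, 0, 0, 0, 0, 50, 0, 0, -5, 0, 0, 0, 50, 0, 0, -8, 0, 0, 0, 50, 0, 0, -5, 0, 0, 0, 50, 0, 0, 0, 0, 0, 0, 50, 0, 0, 0, 0, 0, 0, 50, 0, 0, 0, 0, 0, 0, 50],
  "squeeze": 50
}}

```text
clock: 8.5
tcp_pos: [0.6404, 0.0378, 0.0506]
orientation: [3.068, -0.086, 0.622]
contact_force: [-0.2, 0.1, -4.0]
grip_width: 0.0596
```

```bash
python3 - <<'E'
from h import *
p,Rm=cur();o=get_obs();print((p@B).round(4),R.from_matrix(Rm.T@RG).as_rotvec().round(4),o['contact_force'],o['moment'],o['grip_width'],np.abs(o['qvel']).max())
im,d,c,T,W,g=wshot('w8');o=get_obs();print(o['contact_force'])
E
```

```text
[ 0.6064  0.0743 -0.2024] [-0.0011  0.0016  0.0008] [-0.19304966  0.14341442 -3.97332559] [ 0.07957754  0.72155812 -0.0079634 ] 0.05963714220436099 0.002282924297860884
[ 0.26032206 -0.2173945  -3.29973549]
```

View pics/w8.png

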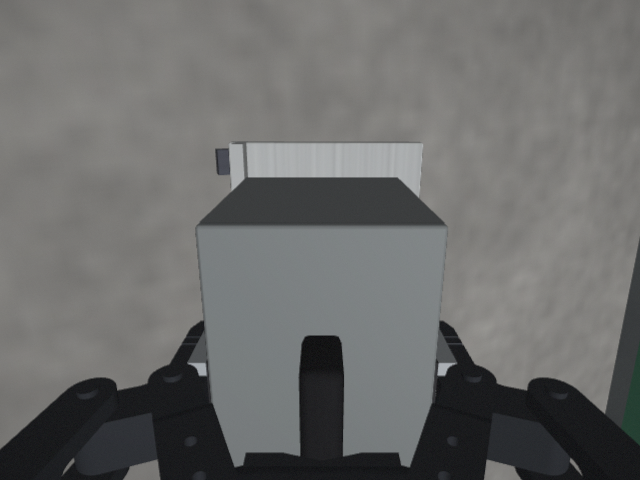

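Emit:
{"name": "servo_tool", "arguments": {
  "increments": [0, 0, 5, 0, 0, 0, 50, 0, 0, 6, 0, 0, 0, 50, 0, 0, 5, 0, 0, 0, 50, 0, 0, 2, 0, 0, 0, 50, 0, 0, 0.3, 0, 0, 0, 50, 0, 0, 0, 0, 0, 0, 50, 0, 0, 0, 0, 0, 0, 70, 0, 0, 0, 0, 0, 0, 85]
}}

```text
clock: 9.55
tcp_pos: [0.6484, 0.0374, 0.0343]
orientation: [3.067, -0.086, 0.624]
contact_force: [-0.8, -0.3, -0.9]
grip_width: 0.0844
```

```bash
python3 - <<'E'
from h import *
p,Rm=cur();o=get_obs();print((p@B).round(4),R.from_matrix(Rm.T@RG).as_rotvec().round(4),o['contact_force'],o['moment'],o['grip_width'])
s=rows(bp(.6060,.0742,-.12),RG,4,85)
s=rows(bp(.6060,-.0398,-.12),RG,5,85,start=s)
s=rows(bp(.6060,-.0398,-.22),RG,5,85,start=s)
E
```

```text
[ 0.6073  0.0743 -0.2206] [-0.0012 -0.0001  0.0005] [-0.79258328 -0.32121263 -0.85325633] [ 0.01569578  0.36905614 -0.02031602] 0.08440631651453398
-0.3, 0, -25.1, 0, 0, 0, 85,
-0.4, 0, -25.2, -0.001, 0, 0, 85,
-0.3, 0, -25.1, 0, 0, 0, 85,
-0.3, 0.1, -25.2, 0, 0, 0.001, 85,
dist/row 25.14517598548703 rot/row 0.0003220071074090281
0, 22.8, 0, 0, 0, 0, 85,
0, 22.8, 0, 0, 0, 0, 85,
0, 22.8, 0, 0, 0, 0, 85,
0, 22.8, 0, 0, 0, 0, 85,
0, 22.8, 0, 0, 0, 0, 85,
dist/row 22.79033802994538 rot/row 9.676864282604347e-05
0, 0, 20, 0, 0, 0, 85,
0, 0, 20, 0, 0, 0, 85,
0, 0, 20, 0, 0, 0, 85,
0, 0, 20, 0, 0, 0, 85,
0, 0, 20, 0, 0, 0, 85,
dist/row 20.00191286993563 rot/row 9.676864282604347e-05
```

Emit:
{"name": "servo_tool", "arguments": {
  "increments": [0, 0, -15, 0, 0, 0, 85, 0, 0, -25, 0, 0, 0, 85, -0.3, 0, -30, 0, 0, 0, 85, -0.3, 0, -30, 0, 0, 0, 85, -0.3, 30, 0, 0, 0, 0, 85, -0.3, 34, 0, 0, 0, 0, 85, 0, 30, 0, 0, 0, 0, 85, 0, 20, 0, 0, 0, 0, 85]
}}

```text
clock: 10.55
tcp_pos: [0.601, -0.0759, 0.1266]
orientation: [3.067, -0.089, 0.624]
contact_force: [0.3, 0.4, -0.2]
grip_width: 0.0847
```

```bash
python3 - <<'E'
from h import *
im,d,c,T,W,g=wshot('w9');lidcheck(W,g)
p,Rm=cur();o=get_obs();print((p@B).round(4),R.from_matrix(Rm.T@RG).as_rotvec().round(4),o['contact_force'],np.abs(o['qvel']).max())
rows(bp(.6063,-.0398,-.2202),RG,5,85)
E
```

```text
handle 1502 [ 0.6065  0.0639 -0.1202] [0.0535 0.0738] lid 16643 -0.138 [0.5769 0.6361] [0.0257 0.0774]
handle 1961 [ 0.6066 -0.0371 -0.1202] [-0.0595 -0.0169] lid 21242 -0.1379 [0.5769 0.6362] [-0.088  0.011]
handle 408 [ 0.6064 -0.1343 -0.1209] [-0.1407 -0.1303] lid 8355 -0.1379 [0.5769 0.6361] [-0.1553 -0.1023]
[ 0.6058 -0.0444 -0.1194] [ 0.0013 -0.0006 -0.0035] [-0.66826345 -2.56178495  0.29502659] 0.10018062483425545
0.1, -1, 20.2, 0, 0, -0.001, 85,
0.1, -0.9, 20.1, 0.001, 0, 0, 85,
0, -0.9, 20.2, 0, 0, -0.001, 85,
0.1, -1, 20.1, 0, 0, -0.001, 85,
0.1, -0.9, 20.2, 0, -0.001, -0.001, 85,
dist/row 20.17566489027875 rot/row 0.0007626735241988167
```

View pics/w9.png

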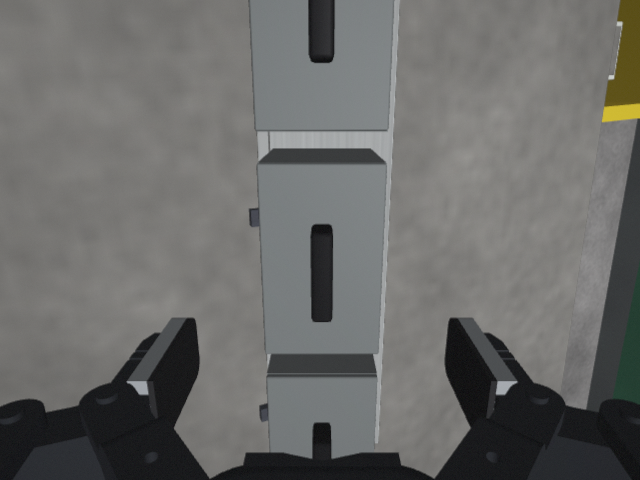

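Emit:
{"name": "servo_tool", "arguments": {
  "increments": [0, -1, 15, 0, 0, 0, 85, 0, -1, 25, 0, 0, 0, 85, 0, -1, 25, 0, 0, 0, 85, 0, 0, 23, 0, 0, 0, 85, 0, 0, 13, 0, 0, 0, 85, 0, 0, 0, 0, 0, 0, 80, 0, 0, 0, 0, 0, 0, 65, 0, 0, 0, 0, 0, 0, 50]
}}

```text
clock: 11.6
tcp_pos: [0.6406, -0.0728, 0.0328]
orientation: [3.068, -0.085, 0.622]
contact_force: [-0.6, 0.7, -2.3]
grip_width: 0.0594
```

```bash
python3 - <<'E'
from h import *
p,Rm=cur();o=get_obs();print((p@B).round(4),R.from_matrix(Rm.T@RG).as_rotvec().round(4),o['contact_force'],o['moment'],o['grip_width'],np.abs(o['qvel']).max())
E
```

```text
[ 0.6053 -0.0362 -0.2213] [-0.0016  0.0011  0.0012] [-0.62325551  0.67467262 -2.32576541] [0.06860796 0.52966216 0.05334148] 0.059408282017035303 0.003941943449461346
```

Emit:
{"name": "servo_tool", "arguments": {
  "increments": [0, 0, 0, 0, 0, 0, 50, 0, 0, 0, 0, 0, 0, 50, 0, 0, -5, 0, 0, 0, 50, 0, 0, -8, 0, 0, 0, 50, 0, 0, -5, 0, 0, 0, 50, 0, 0, 0, 0, 0, 0, 50, 0, 0, 0, 0, 0, 0, 50, 0, 0, 0, 0, 0, 0, 50]
}}

```text
clock: 12.6
tcp_pos: [0.6337, -0.073, 0.0489]
orientation: [3.068, -0.086, 0.622]
contact_force: [-0.6, 0.4, -2.8]
grip_width: 0.0595
```

```bash
python3 - <<'E'
from h import *
p,Rm=cur();o=get_obs();print((p@B).round(4),R.from_matrix(Rm.T@RG).as_rotvec().round(4),o['contact_force'],o['moment'],o['grip_width'],np.abs(o['qvel']).max())
im,d,c,T,W,g=wshot('w10');o=get_obs();print(o['contact_force'])
E
```

```text
[ 0.6052 -0.0367 -0.2038] [-0.0011  0.0016  0.0008] [-0.55888737  0.44678452 -2.77251047] [ 0.00226402  0.64608271 -0.04395932] 0.05954880724055472 0.0012663658852626568
[-7.29785602e-02  5.62692321e-05 -2.03519999e+00]
```

View pics/w10.png

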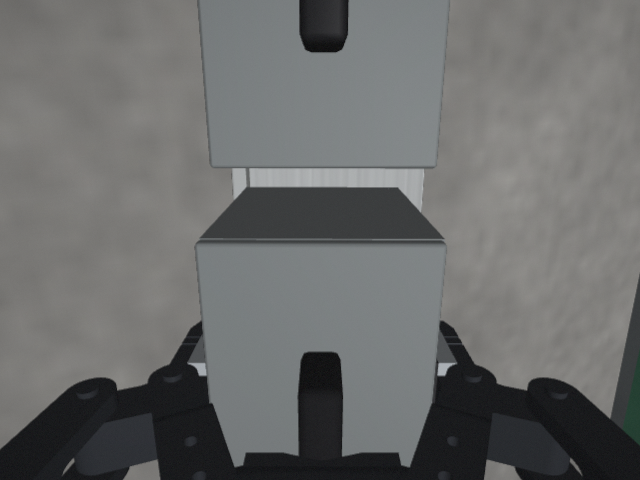

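Emit:
{"name": "servo_tool", "arguments": {
  "increments": [0, 0, 5, 0, 0, 0, 50, 0, 0, 6, 0, 0, 0, 50, 0, 0, 5, 0, 0, 0, 50, 0, 0, 2, 0, 0, 0, 50, 0, 0, 0.3, 0, 0, 0, 50, 0, 0, 0, 0, 0, 0, 50, 0, 0, 0, 0, 0, 0, 70, 0, 0, 0, 0, 0, 0, 85]
}}

```text
clock: 13.65
tcp_pos: [0.6416, -0.0735, 0.0326]
orientation: [3.067, -0.086, 0.624]
contact_force: [0.1, 0.1, 0.1]
grip_width: 0.0845
```

Emit:
{"name": "servo_tool", "arguments": {
  "increments": [0, 0, -15, 0, 0, 0, 85, 0, 0, -25, 0, 0, 0, 85, 0, 0, -30, 0, 0, 0, 85, 0.3, 0, -30, 0, 0, 0, 85, 0.3, 30, 0, 0, 0, 0, 85, 0.3, 34, 0, 0, 0, 0, 85, 0, 32, 0, 0, 0, 0, 85, 0, 21, 0, 0, 0, 0, 85]
}}

```text
clock: 14.65
tcp_pos: [0.5964, -0.1902, 0.125]
orientation: [3.066, -0.088, 0.624]
contact_force: [0.5, 0.4, -0.1]
grip_width: 0.0849
```

```bash
python3 - <<'E'
from h import *
im,d,c,T,W,g=wshot('w11');lidcheck(W,g)
p,Rm=cur();o=get_obs();print((p@B).round(4),R.from_matrix(Rm.T@RG).as_rotvec().round(4),o['contact_force'],np.abs(o['qvel']).max())
E
```

```text
handle 1578 [ 0.6051 -0.0512 -0.1202] [-0.0614 -0.0411] lid 17078 -0.1379 [0.5754 0.6348] [-0.0894 -0.0375]
handle 2005 [ 0.6065 -0.1512 -0.1202] [-0.1739 -0.1309] lid 21703 -0.1379 [0.5768 0.636 ] [-0.2021 -0.1029]
[ 0.6069 -0.1591 -0.1215] [ 0.003  -0.0006 -0.003 ] [-0.5990506  -1.90981479  0.98553264] 0.09266755126071509
```

View pics/w11.png

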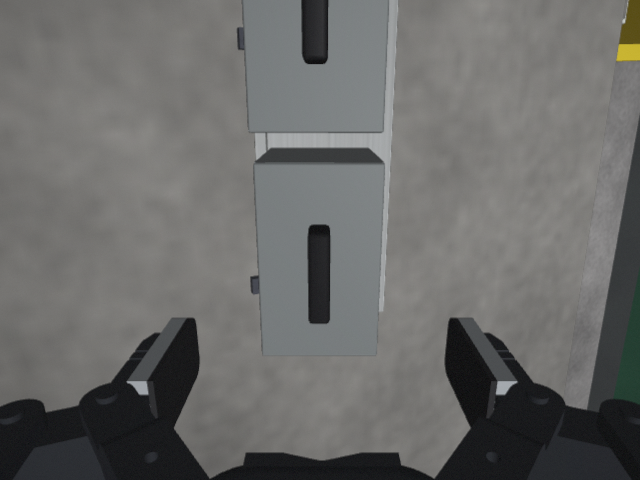

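Emit:
{"name": "servo_tool", "arguments": {
  "increments": [0, -1, 15, 0, 0, 0, 85, 0, -1, 25, 0, 0, 0, 85, 0, -1, 25, 0, 0, 0, 85, 0, 0, 22, 0, 0, 0, 85, 0, 0, 12, 0, 0, 0, 85, 0, 0, 0, 0, 0, 0, 80, 0, 0, 0, 0, 0, 0, 65, 0, 0, 0, 0, 0, 0, 50]
}}

```text
clock: 15.7
tcp_pos: [0.6345, -0.1871, 0.034]
orientation: [3.068, -0.086, 0.622]
contact_force: [-2.8, 0.3, 1.4]
grip_width: 0.0594
```

Emit:
{"name": "servo_tool", "arguments": {
  "increments": [0, 0, 0, 0, 0, 0, 50, 0, 0, 0, 0, 0, 0, 50, 0, 0, -5, 0, 0, 0, 50, 0, 0, -8, 0, 0, 0, 50, 0, 0, -5, 0, 0, 0, 50, 0, 0, 0, 0, 0, 0, 50, 0, 0, 0, 0, 0, 0, 50, 0, 0, 0, 0, 0, 0, 50]
}}

```text
clock: 16.7
tcp_pos: [0.6278, -0.1867, 0.0497]
orientation: [3.068, -0.086, 0.622]
contact_force: [0.8, -0.7, -6.7]
grip_width: 0.0595
```

```bash
python3 - <<'E'
from h import *
p,Rm=cur();o=get_obs();print((p@B).round(4),R.from_matrix(Rm.T@RG).as_rotvec().round(4),o['contact_force'],o['moment'],o['grip_width'],np.abs(o['qvel']).max())
im,d,c,T,W,g=wshot('w12');o=get_obs();print(o['contact_force'])
E
```

```text
[ 0.6062 -0.1506 -0.2033] [-0.0012  0.0017  0.0008] [ 0.76104721 -0.65356156 -6.70747924] [0.06525651 0.88818419 0.01431001] 0.05946992600220129 0.0014288053151843849
[ 0.20618304  0.1644794  -6.63105289]
```

View pics/w12.png

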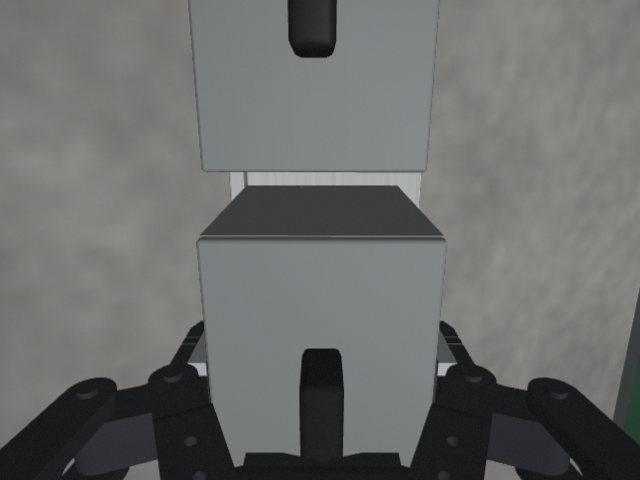

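Emit:
{"name": "servo_tool", "arguments": {
  "increments": [0, 0, 5, 0, 0, 0, 50, 0, 0, 6, 0, 0, 0, 50, 0, 0, 5, 0, 0, 0, 50, 0, 0, 2, 0, 0, 0, 50, 0, 0, 0.3, 0, 0, 0, 50, 0, 0, 0, 0, 0, 0, 50, 0, 0, 0, 0, 0, 0, 70, 0, 0, 0, 0, 0, 0, 85]
}}

```text
clock: 17.75
tcp_pos: [0.6363, -0.1877, 0.034]
orientation: [3.066, -0.086, 0.625]
contact_force: [0.4, -0.4, 0.9]
grip_width: 0.0842
```

Emit:
{"name": "servo_tool", "arguments": {
  "increments": [0, 0, -10, 0, 0, 0, 85, 0, 0, -18, 0, 0, 0, 85, 0, 0, -16, 0, 0, 0, 70, 0, 0, -8, 0, 0, 0, 50, 0, 0, 0, 0, 0, 0, 35, 0, 0, 0, 0, 0, 0, 20, 0, 0, 0, 0, 0, 0, 16, 0, 0, 0, 0, 0, 0, 16],
  "squeeze": 30
}}

```text
clock: 18.75
tcp_pos: [0.6146, -0.1862, 0.0806]
orientation: [3.068, -0.086, 0.621]
contact_force: [0.3, -1.2, 0.6]
grip_width: 0.016
```

```bash
python3 - <<'E'
from h import *
im,d,c,T,W,g=wshot('w13');lidcheck(W,g)
p,Rm=cur();o=get_obs();print((p@B).round(4),R.from_matrix(Rm.T@RG).as_rotvec().round(4),o['contact_force'],np.abs(o['qvel']).max(),o['grip_width'])
E
```

```text
handle 2256 [ 0.6052 -0.0536 -0.1202] [-0.0615 -0.0459] lid 26580 -0.1379 [0.5755 0.6346] [-0.0894 -0.0423]
handle 4072 [ 0.6068 -0.1491 -0.1201] [-0.1733 -0.1309] lid 22095 -0.1379 [0.577  0.6363] [-0.2016 -0.1029]
[ 0.6061 -0.1508 -0.1697] [-0.0011  0.0019  0.0007] [-1.32007262 -0.27458294 -0.2119923 ] 0.0026920107009851587 0.016009028554136752
```

View pics/w13.png

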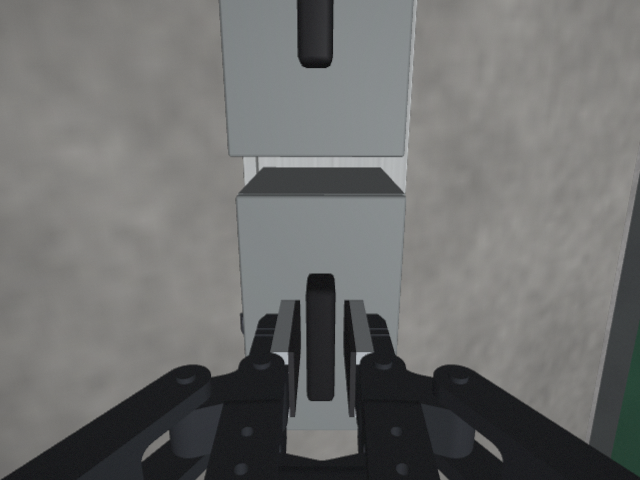

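Emit:
{"name": "servo_tool", "arguments": {
  "increments": [0, 0, 0, 0, 0, 0, 5, 0, 0, 0, 0, 0, 0, 5, 0, 0, 0, 0, 0, 0, 5, 0, 0, -3, 0, 0, 0, 5, 0, 0, -8, 0, 0, 0, 5, 0, 0, -12, 0, 0, 0, 5, 0, 0, -16, 0, 0, 0, 5, 0, 0, -16, 0, 0, 0, 5]
}}

```text
clock: 19.8
tcp_pos: [0.593, -0.185, 0.1329]
orientation: [3.067, -0.087, 0.623]
contact_force: [1.0, -0.2, -0.8]
grip_width: 0.0093
```

```bash
python3 - <<'E'
from h import *
im,d,c,T,W,g=wshot('w14')
p,Rm=cur();o=get_obs();print(p,(p@B).round(4),o['contact_force'],np.abs(o['qvel']).max(),o['grip_width'])
s=rows(np.array([.47,-.16,.09]),RD(PSI),5,5)
s=rows(np.array([.47,-.16,-.020]),RD(PSI),6,5,start=s)
E
```

```text
[ 0.59332024 -0.18560398  0.13465868] [ 0.6076 -0.1515 -0.1116] [-0.11432905  0.29856795  0.48678067] 0.06101011946356417 0.008886959809138539
-26.4, -3.7, -1.6, 0, -0.081, 0, 5,
-26.5, -3.7, 0.6, 0, -0.08, 0, 5,
-26.3, -3.7, 2.7, -0.001, -0.081, 0, 5,
-26, -3.7, 4.9, 0, -0.08, 0, 5,
-25.6, -3.7, 6.9, 0, -0.081, 0, 5,
dist/row 26.726648290430006 rot/row 0.08059126305318429
0, 0, 18.3, 0, 0, 0, 5,
0, 0, 18.4, 0, 0, 0, 5,
0, 0, 18.3, 0, 0, 0, 5,
0, 0, 18.3, 0, 0, 0, 5,
0, 0, 18.3, 0, 0, 0, 5,
0, 0, 18.4, 0, 0, 0, 5,
dist/row 18.32643472112677 rot/row 2.4840386940343254e-05
```

View pics/w14.png

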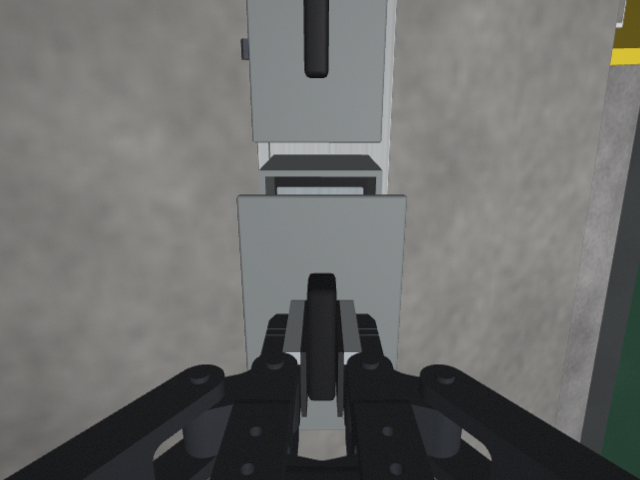

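Emit:
{"name": "servo_tool", "arguments": {
  "increments": [-20, -3, -12, 0, 0, 0, 5, -26, -4, -8, 0, -0.08, 0, 5, -27, -4, 2, 0, -0.08, 0, 5, -26, -4, 4, 0, -0.08, 0, 5, -26, -4, 6, 0, -0.08, 0, 5, -7, 0, 10, 0, -0.083, 0, 5, 0, 0, 15, 0, 0, 0, 5, 0, 0, 12, 0, 0, 0, 5]
}}

```text
clock: 20.85
tcp_pos: [0.4639, -0.1587, 0.0632]
orientation: [-3.14, 0.088, 0.003]
contact_force: [-0.4, -0.0, 0.1]
grip_width: 0.0091
```

```bash
python3 - <<'E'
from h import *
im,d,c,T,W,g=wshot('w15')
p,Rm=cur();o=get_obs();print(p,o['contact_force'],np.abs(o['qvel']).max(),o['grip_width'],R.from_matrix(Rm.T@RD(PSI)).as_rotvec())
V=(W-p)@Rm*1000
q=W[(abs(V[...,0])<35)&(abs(V[...,1]+2)<55)&(V[...,2]>-40)&(V[...,2]<-10)&((abs(V[...,0])>20))]; print(len(q),np.percentile(q[:,2],[5,50,95]))
E
```

```text
[ 0.46267912 -0.15841343  0.06203747] [-0.75492632  0.32700586 -0.96781707] 0.05281835440415613 0.009477551153313965 [-0.00084361  0.00450659  0.00082001]
8245 [0.0940992  0.09515942 0.09613419]
```

View pics/w15.png

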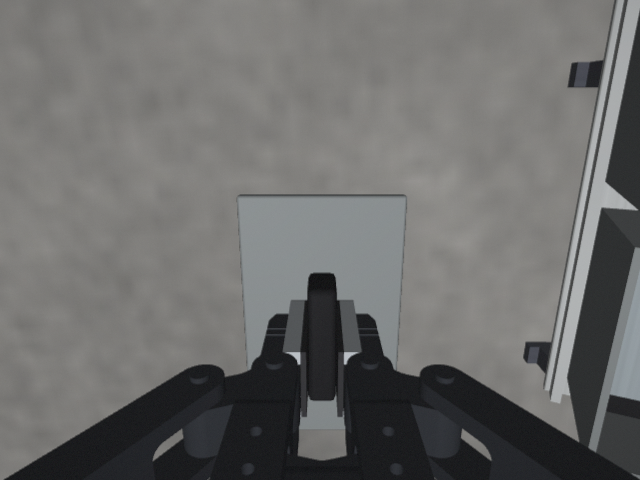

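Emit:
{"name": "servo_tool", "arguments": {
  "increments": [0, 0, 10, 0, 0.004, 0, 5, 0, 0, 17, 0, 0, 0, 5, 0, 0, 18, 0, 0, 0, 5, 0, 0, 18, 0, 0, 0, 5, 0, 0, 12, 0, 0, 0, 5, 0, 0, 6, 0, 0, 0, 5, 0, 0, 3, 0, 0, 0, 5, 0, 0, 2, 0, 0, 0, 5]
}}

```text
clock: 21.9
tcp_pos: [0.4646, -0.1587, -0.0217]
orientation: [-3.14, 0.088, -0.003]
contact_force: [-0.5, 0.5, -0.4]
grip_width: 0.009
```

```bash
python3 - <<'E'
from h import *
p,Rm=cur();o=get_obs();print(p,o['contact_force'],np.abs(o['qvel']).max(),o['grip_width'],R.from_matrix(Rm.T@RD(PSI)).as_rotvec())
E
```

```text
[ 0.46462543 -0.15872587 -0.02174718] [-0.54447111  0.52110329 -0.43090397] 0.03138929015987702 0.009026512994641345 [-0.00065022 -0.00180854  0.0010319 ]
```

Emit:
{"name": "servo_tool", "arguments": {
  "increments": [0, 0, 2, 0, 0, 0, 5, 0, 0, 1, 0, 0, 0, 5, 0, 0, 0, 0, 0, 0, 5, 0, 0, 0, 0, 0, 0, 15, 0, 0, 0, 0, 0, 0, 30, 0, 0, -10, 0, 0, 0, 50, 0, 0, -25, 0, 0, 0, 60, 0, 0, -30, 0, 0, 0, 60]
}}

```text
clock: 22.9
tcp_pos: [0.4638, -0.1587, 0.0409]
orientation: [-3.14, 0.088, -0.0]
contact_force: [0.3, -1.0, -0.4]
grip_width: 0.06
```

```bash
python3 - <<'E'
from h import *
im,d,c,T,W,g=wshot('w16')
p,Rm=cur();o=get_obs();print(p,o['contact_force'],np.abs(o['qvel']).max(),o['grip_width'])
s=rows(bp(.6063,-.1508,-.10),RG,7,60)
E
```

```text
[ 0.46597155 -0.15955582  0.04410073] [ 1.31649652 -0.66063701  2.2669707 ] 0.0979001100038546 0.06025394265943035
17.6, 2.6, -14.3, 0, 0.057, 0, 60,
18.4, 2.6, -13.3, 0, 0.056, 0, 60,
19.2, 2.5, -12.2, 0, 0.057, 0, 60,
19.8, 2.6, -11.1, 0, 0.056, 0, 60,
20.3, 2.6, -10, 0, 0.057, 0, 60,
21, 2.6, -8.8, 0, 0.057, 0, 60,
21.3, 2.6, -7.6, 0, 0.056, 0, 60,
dist/row 22.844743746987785 rot/row 0.056614139410019464
```

View pics/w16.png

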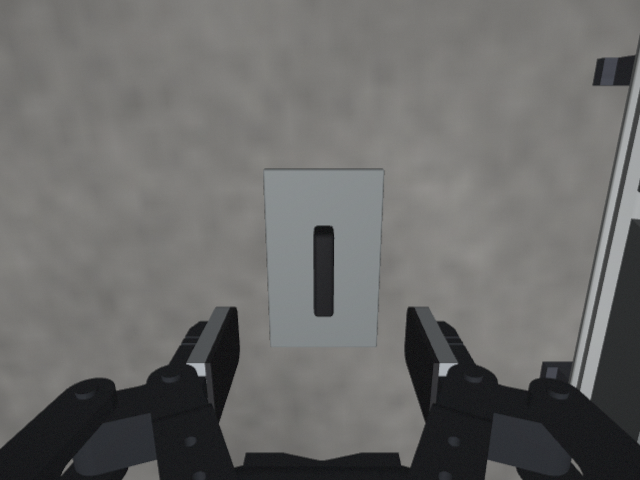

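```bash
cat >> h.py <<'E'
RH=np.column_stack([B[:,1],B[:,0],-B[:,2]])
E
python3 - <<'E'
from h import *
s=cur(); s=rows(s[0]+[0,0,.05],s[1],2,60,start=s)
rows(bp(.6063,-.152,-.10),RH,12,60,start=s);print(get_obs()['joints'])
E
```

```text
0.1, 0, -25, 0, 0, 0, 60,
0.2, 0, -25, 0, 0, 0, 60,
dist/row 25.0 rot/row 0.0
10.3, 1.6, -4.2, -0.026, 0.026, -0.129, 60,
10, 3, -3.8, -0.026, 0.026, -0.129, 60,
9.7, 4.4, -3.5, -0.026, 0.026, -0.129, 60,
9.1, 5.7, -3.2, -0.026, 0.026, -0.129, 60,
8.4, 6.9, -2.7, -0.026, 0.026, -0.129, 60,
7.5, 8, -2.3, -0.025, 0.025, -0.129, 60,
6.4, 8.9, -2, -0.026, 0.026, -0.129, 60,
5.3, 9.8, -1.5, -0.026, 0.026, -0.129, 60,
4, 10.4, -1.2, -0.026, 0.026, -0.129, 60,
2.7, 10.8, -0.8, -0.026, 0.026, -0.129, 60,
1.2, 11.1, -0.4, -0.026, 0.026, -0.129, 60,
-0.1, 11.2, -0.2, -0.026, 0.026, -0.129, 60,
dist/row 11.18982448452628 rot/row 0.13412217694801515
[-0.26570563  0.45059293  0.58482519  2.14547187 -0.4116677   0.64910163
  0.54838638]
```

Emit:
{"name": "servo_tool", "arguments": {
  "increments": [0, 0, -25, 0, 0, 0, 60, 0, 0, -25, 0, 0, 0, 60, 10.3, 1.6, -4.2, -0.026, 0.026, -0.129, 60, 10, 3, -3.8, -0.026, 0.026, -0.129, 60, 9.7, 4.4, -3.5, -0.026, 0.026, -0.129, 60, 9.1, 5.7, -3.2, -0.026, 0.026, -0.129, 60, 8.4, 6.9, -2.7, -0.026, 0.026, -0.129, 60, 7.5, 8, -2.3, -0.025, 0.025, -0.129, 60]
}}

```text
clock: 23.95
tcp_pos: [0.5253, -0.1717, 0.1157]
orientation: [2.783, 1.056, 0.222]
contact_force: [-0.2, -0.1, 0.5]
grip_width: 0.0602
```

Emit:
{"name": "servo_tool", "arguments": {
  "increments": [6.4, 8.9, -2, -0.026, 0.026, -0.129, 60, 5.3, 9.8, -1.5, -0.026, 0.026, -0.129, 60, 4, 10.4, -1.2, -0.026, 0.026, -0.129, 60, 2.7, 10.8, -0.8, -0.026, 0.026, -0.129, 60, 1.2, 11.1, -0.4, -0.026, 0.026, -0.129, 60, 0, 11.2, -0.2, -0.026, 0.026, -0.129, 60, 0, 0, 0, 0, 0, 0, 60, 0, 0, 0, 0, 0, 0, 60]
}}

```text
clock: 24.95
tcp_pos: [0.5854, -0.1847, 0.1402]
orientation: [2.058, 1.94, 0.391]
contact_force: [0.2, 0.7, 0.9]
grip_width: 0.06
```

```bash
python3 - <<'E'
from h import *
im,d,c,T,W,g=wshot('w17');save('w17c.png',im,(80,480,180,480),2)
p,Rm=cur();o=get_obs();print((p@B).round(4),R.from_matrix(Rm.T@RH).as_rotvec().round(4),o['contact_force'],np.abs(o['qvel']).max(),o['grip_width'],o['joints'])
E
```

```text
[ 0.6026 -0.1507 -0.1035] [-0.0049 -0.001  -0.0013] [-0.25272482  0.52198654 -0.51913914] 0.015130534164492934 0.06036314784812121 [ 0.13504295  0.26415448  0.13078592  2.10057685 -0.28575859  0.40358687
  2.0092408 ]
```

View pics/w17.png

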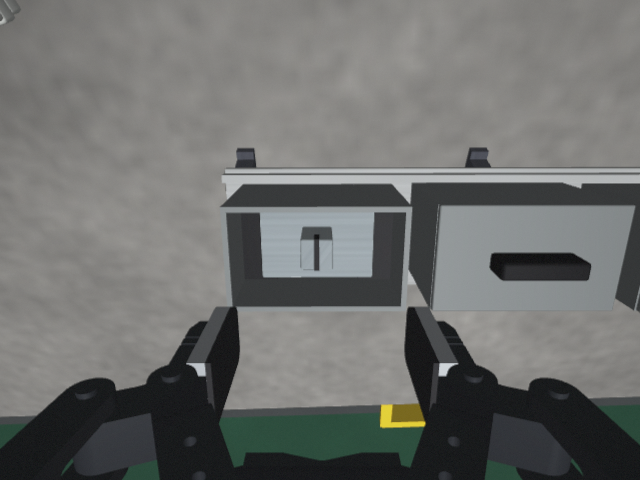

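```bash
python3 - <<'E'
from h import *
z=np.load('w17.npz');c=calibration('wrist');V=cloud(c,np.array(c['T_tool_cam']),z['d'])*1000
save('w17c.png',z['p'],(180,320,210,420),4)
p,Rm=cur()
for v in range(222,282,4): print(v,[ (V[v,u].round(0)+0).tolist() for u in (296,306,311,317,323,328,336)])
L=(V/1000@Rm.T+p)@B
m=(L[...,2]<-.143)&(L[...,2]>-.158)&(abs(L[...,0]-.606)<.022)&(abs(L[...,1]+.152)<.03)
q=V[m];print(len(q),q.mean(0),np.percentile(q,[2,50,98],axis=0).round(1)); q=L[m];print(np.percentile(q,[2,50,98],axis=0).round(4))
# pads x,y centres
for s in (-1,1):
    m=(V[...,0]*s>24)&(V[...,0]*s<34)&(V[...,2]>-85)&(V[...,2]<-40)&(abs(V[...,1])<20);q=V[m];print('pad',s,len(q),np.percentile(q,[2,50,98],axis=0).round(1))
E
```

```text
222 [[-15.0, -8.0, 74.0], [-9.0, -7.0, 76.0], [-5.0, -7.0, 74.0], [-2.0, -7.0, 74.0], [2.0, -7.0, 76.0], [5.0, -8.0, 74.0], [10.0, -7.0, 75.0]]
226 [[-15.0, -5.0, 74.0], [-9.0, -5.0, 73.0], [-5.0, -5.0, 73.0], [-2.0, -5.0, 73.0], [2.0, -5.0, 73.0], [5.0, -5.0, 74.0], [10.0, -5.0, 74.0]]
230 [[-15.0, -2.0, 75.0], [-8.0, -5.0, 64.0], [-5.0, -5.0, 65.0], [-2.0, -5.0, 64.0], [2.0, -5.0, 66.0], [5.0, -5.0, 64.0], [10.0, -2.0, 75.0]]
234 [[-15.0, 0.0, 74.0], [-8.0, -6.0, 55.0], [-5.0, -5.0, 57.0], [-2.0, -5.0, 56.0], [2.0, -5.0, 56.0], [5.0, -5.0, 56.0], [10.0, 0.0, 74.0]]
238 [[-15.0, 3.0, 75.0], [-8.0, -5.0, 48.0], [-5.0, -5.0, 50.0], [-2.0, -5.0, 48.0], [2.0, -5.0, 48.0], [5.0, -6.0, 48.0], [10.0, 3.0, 74.0]]
242 [[-15.0, 6.0, 75.0], [-8.0, -4.0, 46.0], [-5.0, -4.0, 46.0], [-2.0, -4.0, 46.0], [2.0, -3.0, 47.0], [5.0, -4.0, 47.0], [10.0, 5.0, 74.0]]
246 [[-15.0, 8.0, 74.0], [-8.0, -1.0, 47.0], [nan, nan, nan], [-2.0, -1.0, 47.0], [2.0, -2.0, 45.0], [5.0, -1.0, 47.0], [10.0, 8.0, 74.0]]
250 [[-15.0, 11.0, 75.0], [-8.0, 1.0, 46.0], [-5.0, 1.0, 47.0], [-2.0, 1.0, 46.0], [2.0, 1.0, 47.0], [5
[... 668 characters left out ...]
, 13.0, 46.0], [2.0, 24.0, 74.0], [5.0, 24.0, 73.0], [10.0, 24.0, 74.0]]
274 [[-15.0, 27.0, 75.0], [-9.0, 27.0, 74.0], [-6.0, 27.0, 74.0], [-2.0, 27.0, 74.0], [2.0, 26.0, 74.0], [5.0, 27.0, 75.0], [10.0, 27.0, 75.0]]
278 [[-16.0, 32.0, 80.0], [-9.0, 31.0, 78.0], [-6.0, 32.0, 80.0], [-2.0, 32.0, 79.0], [2.0, 31.0, 78.0], [5.0, 31.0, 78.0], [10.0, 31.0, 79.0]]
1095 [-2.04878078  2.30868617 46.95003443] [[-10.6  -5.5  45.2]
 [ -2.1   2.1  46.6]
 [  6.8  11.8  52.7]]
[[ 0.5968 -0.1612 -0.1561]
 [ 0.6044 -0.1527 -0.1501]
 [ 0.6142 -0.1438 -0.1487]]
pad -1 3291 [[-33.7 -10.8 -82.2]
 [-29.1  -5.5 -67.9]
 [-28.7  10.9 -43.9]]
pad 1 2792 [[ 30.8 -10.6 -81. ]
 [ 31.1  -3.6 -67.4]
 [ 33.8  11.  -43.7]]
```

View pics/w17c.png

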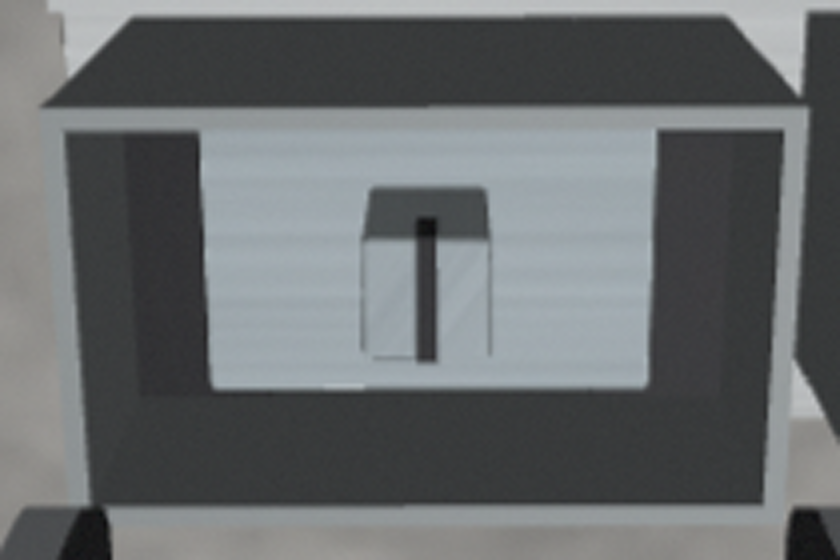

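Emit:
{"name": "servo_tool", "arguments": {
  "increments": [-1.5, 2, 8, 0, 0, 0, 50, -1.5, 1.7, 14, 0, 0, 0, 45, 0, 0, 18, 0, 0, 0, 45, 0, 0, 18, 0, 0, 0, 45, 0, 0, 18, 0, 0, 0, 45, 0, 0, 15, 0, 0, 0, 45, 0, 0, 8, 0, 0, 0, 40, 0, 0, 4, 0, 0, 0, 35]
}}

```text
clock: 26.0
tcp_pos: [0.6291, -0.1901, 0.0463]
orientation: [2.055, 1.942, 0.392]
contact_force: [-0.4, 0.9, 0.0]
grip_width: 0.0349
```

```bash
python3 - <<'E'
from h import *
im,d,c,T,W,g=wshot('w18')
p,Rm=cur();o=get_obs();print((p@B).round(4),R.from_matrix(Rm.T@RH).as_rotvec().round(4),o['contact_force'],np.abs(o['qvel']).max(),o['grip_width'])
E
```

```text
[ 0.6062 -0.1539 -0.207 ] [-0.0042 -0.0012  0.0003] [-0.40932344  0.06812198 -0.9252977 ] 0.017326872310185638 0.035101491942002835
```

View pics/w18.png

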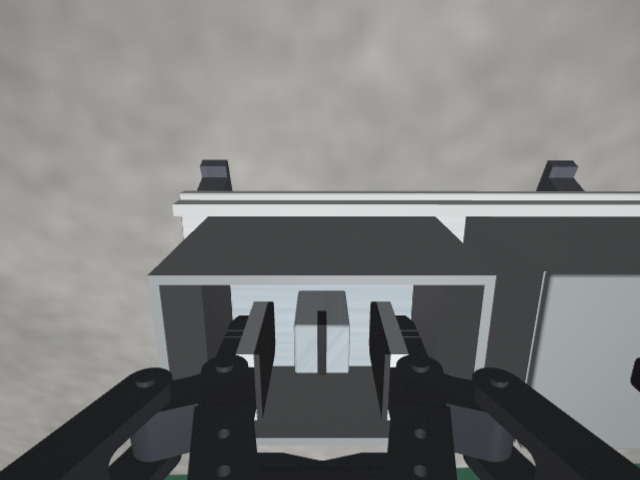

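Emit:
{"name": "servo_tool", "arguments": {
  "increments": [0, 0, 0, 0, 0, 0, 25, 0, 0, 0, 0, 0, 0, 12, 0, 0, 0, 0, 0, 0, 10, 0, 0, 0, 0, 0, 0, 10, 0, 0, -3, 0, 0, 0, 10, 0, 0, -8, 0, 0, 0, 10, 0, 0, -12, 0, 0, 0, 10, 0, 0, -12, 0, 0, 0, 10],
  "squeeze": 70
}}

```text
clock: 27.05
tcp_pos: [0.6151, -0.1893, 0.0799]
orientation: [2.055, 1.942, 0.392]
contact_force: [0.4, 0.5, -2.5]
grip_width: 0.0159
```

```bash
python3 - <<'E'
from h import *
im,d,c,T,W,g=wshot('w19')
p,Rm=cur();o=get_obs();print((p@B).round(4),o['contact_force'],o['moment'],np.abs(o['qvel']).max(),o['grip_width'])
E
```

```text
[ 0.6073 -0.1543 -0.1693] [-0.77972947  0.45941761 -1.93719424] [-0.02476666  0.73653581  0.01555987] 0.03859378717197316 0.016445337448957202
```

View pics/w19.png

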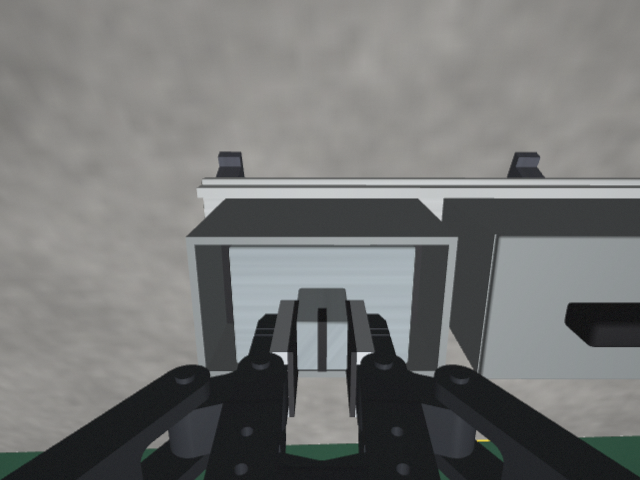

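```bash
python3 - <<'E'
from h import *
s=cur(); s=rows(s[0]+.085*B[:,2],s[1],4,10,start=s)
t=np.array([.50,.165,.19])
s=rows(t,RD(PSI+np.pi/2),12,10,start=s)
E
```

```text
0, 0, -21.2, 0, 0, 0, 10,
0, -0.1, -21.3, 0, 0, 0, 10,
0, 0, -21.2, 0, 0, 0, 10,
0.1, -0.1, -21.3, 0, 0, 0, 10,
dist/row 21.250000000000004 rot/row 0.0
29, -6.9, -5.6, 0.033, 0, 0, 10,
28.9, -7, -5.4, 0.034, 0, 0, 10,
29, -7.2, -5.2, 0.033, 0, 0, 10,
28.9, -7.4, -4.9, 0.033, 0, 0, 10,
29, -7.5, -4.6, 0.033, 0, 0, 10,
29, -7.7, -4.4, 0.034, 0, 0, 10,
28.9, -7.9, -4.2, 0.033, 0, 0, 10,
29, -7.9, -3.9, 0.033, 0, 0, 10,
28.9, -8.1, -3.6, 0.033, 0, 0, 10,
29, -8.2, -3.3, 0.034, 0, 0, 10,
29, -8.4, -3.1, 0.033, 0, 0, 10,
28.9, -8.4, -2.8, 0.033, -0.001, 0, 10,
dist/row 30.28667316018699 rot/row 0.03327549089072503
```

Emit:
{"name": "servo_tool", "arguments": {
  "increments": [0, 0, -15, 0, 0, 0, 10, 0, 0, -24, 0, 0, 0, 10, 0, 0, -26, 0, 0, 0, 10, 5, -2, -24, 0, 0, 0, 10, 18, -5, -10, 0.033, 0, 0, 10, 29, -7, -5.5, 0.033, 0, 0, 10, 29, -7, -5.4, 0.034, 0, 0, 10, 29, -7, -5.2, 0.033, 0, 0, 10]
}}

```text
clock: 28.1
tcp_pos: [0.5513, -0.0748, 0.177]
orientation: [2.136, 2.018, 0.269]
contact_force: [0.1, 1.5, -3.5]
grip_width: 0.0164
```

Emit:
{"name": "servo_tool", "arguments": {
  "increments": [30, -8, -5, 0.033, 0, 0, 10, 30, -8, -5, 0.033, 0, 0, 10, 30, -8, -4, 0.034, 0, 0, 10, 30, -8, -4, 0.033, 0, 0, 10, 30, -8, -4, 0.033, 0, 0, 10, 30, -8, -3.5, 0.033, 0, 0, 10, 30, -8, -3, 0.034, 0, 0, 10, 25, -8, 0, 0.033, 0, 0, 10]
}}

```text
clock: 29.1
tcp_pos: [0.4969, 0.1641, 0.1957]
orientation: [-2.281, -2.157, -0.0]
contact_force: [-0.1, 0.1, -2.8]
grip_width: 0.0167
```

```bash
python3 - <<'E'
from h import *
p,Rm=cur();o=get_obs();print(p,o['contact_force'],np.abs(o['qvel']).max(),R.from_matrix(Rm.T@RD(PSI+np.pi/2)).as_rotvec(),o['grip_width'])
im,d,c,T,W,g=wshot('w20')
E
```

```text
[0.49694702 0.16409796 0.1957493 ] [-0.1346165   0.08046154 -2.78946671] 0.28853934567921685 [-0.00147076 -0.00149469  0.00117199] 0.016709275439067035
```

View pics/w20.png

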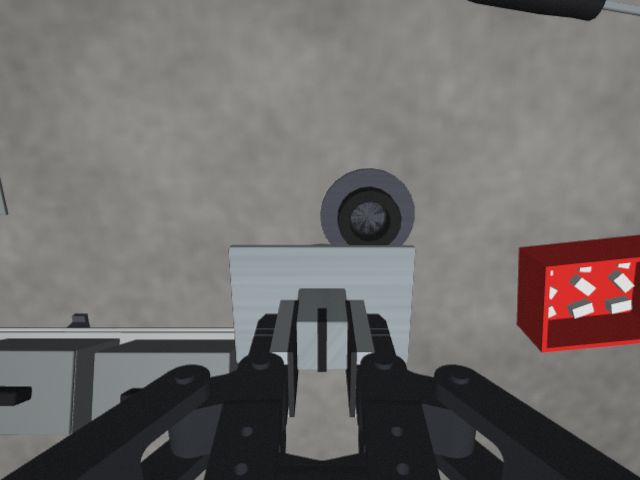

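```bash
cat >> h.py <<'E'
def ringholder(name='w'):
    im,d,c,T,W,g=wshot(name)
    p,Rm=cur()
    V=cloud(c,np.array(c['T_tool_cam']),d)*1000
    # ring rim via depth
    m=(abs(W[...,2]-.025)<.005)&(np.hypot(W[...,0]-.516,W[...,1]-.201)<.04)
    q=W[m]
    print('rim',len(q),q.mean(0) if len(q) else 0)
    if len(q)>20:
        # circle fit with outer boundary r=27, inner 17 : minimize out-of-annulus
        from scipy.optimize import minimize
        f=lambda x:np.sum(np.clip(np.hypot(q[:,0]-x[0],q[:,1]-x[1])*1000-26.5,0,None)**2)+np.sum(np.clip(17.5-np.hypot(q[:,0]-x[0],q[:,1]-x[1])*1000,0,None)**2)
        r=minimize(f,q[:,:2].mean(0),method='Nelder-Mead',options=dict(xatol=1e-5,fatol=1e-6));print('ring centre',r.x,r.fun, 'tool',((np.r_[r.x,.025]-p)@Rm*1000).round(1))
    # plate: visible top
    return im,d,c,T,W,V,p,Rm
def holder(V):
    out={}
    m=(abs(V[...,0])<42)&(V[...,2]<-20)&(V[...,2]>-45)&(abs(V[...,1])<35)&(abs(V[...,0])>13)
    q=V[m];zz=np.median(q[:,2]);q=q[abs(q[:,2]-zz)<6]
    s=np.linalg.lstsq(np.c_[q[:,:2],np.ones(len(q))],q[:,2],rcond=None)[0]
    print('plate top n',len(q),'med z',zz,'plane',s.round(4),'x',np.percentile(q[:,0],[.5,99.5]).round(1),'y',np.percentile(q[:,1],[.5,99.5]).round(1))
    m=(abs(V[...,0])<9)&(abs(V[...,1])<16)&(V[...,2]<zz-22)&(V[...,2]>zz-34)
    q=V[m];print('post top',len(q),np.median(q[:,2]),np.percentile(q[:,0],[1,99]).round(1),np.percentile(q[:,1],[1,99]).round(1))
E
python3 - <<'E'
from h import *
im,d,c,T,W,V,p,Rm=ringholder('w21');print(p,np.abs(get_obs()['qvel']).max())
holder(V)
for v in range(240,400,8): print(v,[(V[v,u].round(0)+0).tolist() for u in (250,280,302,317,330,344,400)])
E
```

```text
rim 1709 [0.51265651 0.2044873  0.02539175]
ring centre [0.51633464 0.2043348 ] 34.018592779812565 tool [ 38.5  18.  170.2]
[0.49671596 0.16637912 0.19518229] 0.04461307055091491
plate top n 9286 med z -28.163765141272375 plane [ 8.00000e-04 -7.70000e-03 -2.81987e+01] x [-33.8  35.7] y [-26.2  20.8]
post top 2951 -56.190435946611025 [-8.5  8.8] [-10.7   7.9]
240 [[-65.0, 42.0, 195.0], [-37.0, 42.0, 193.0], [-17.0, 42.0, 194.0], [-3.0, 42.0, 194.0], [8.0, 40.0, 188.0], [20.0, 34.0, 170.0], [72.0, 40.0, 190.0]]
248 [[-26.0, -26.0, -29.0], [-15.0, -25.0, -27.0], [-6.0, -26.0, -29.0], [-1.0, -26.0, -29.0], [4.0, -25.0, -28.0], [9.0, -25.0, -28.0], [30.0, -25.0, -27.0]]
256 [[-26.0, -23.0, -29.0], [-15.0, -23.0, -29.0], [-6.0, -23.0, -29.0], [-1.0, -22.0, -28.0], [4.0, -22.0, -28.0], [9.0, -22.0, -28.0], [30.0, -22.0, -28.0]]
264 [[-26.0, -19.0, -29.0], [-15.0, -20.0, -29.0], [-6.0, -19.0, -28.0], [-1.0, -19.0, -27.0], [4.0, -19.0, -28.0], [9.0, -19.0, -28.0], [31.0, -19.0, -28.0]]
272 [[-26.0, -16.0, -29.0], [-15.0, -16.0, -29.0], [-6.0, -16.0, -29.0], [-1.0, -16.0, -29.0], [4.0, -16.0, 
[... 1676 characters left out ...]
57.0], [4.0, 4.0, -57.0], [8.0, 4.0, -56.0], [22.0, -11.0, -79.0]]
368 [[-18.0, -12.0, -84.0], [-10.0, -11.0, -84.0], [-6.0, 8.0, -55.0], [-1.0, 7.0, -56.0], [4.0, 7.0, -57.0], [8.0, 7.0, -57.0], [21.0, -11.0, -83.0]]
376 [[-17.0, -11.0, -87.0], [-9.0, -12.0, -87.0], [-19.0, 187.0, 194.0], [-4.0, 185.0, 192.0], [10.0, 187.0, 194.0], [24.0, 186.0, 193.0], [21.0, -11.0, -87.0]]
384 [[-17.0, -11.0, -90.0], [-9.0, -11.0, -90.0], [-19.0, 197.0, 195.0], [-4.0, 196.0, 194.0], [10.0, 196.0, 194.0], [24.0, 195.0, 193.0], [20.0, -11.0, -89.0]]
392 [[-16.0, -11.0, -93.0], [-9.0, -11.0, -93.0], [-19.0, 206.0, 194.0], [-4.0, 207.0, 195.0], [10.0, 206.0, 194.0], [24.0, 207.0, 195.0], [19.0, -12.0, -94.0]]
```

```bash
python3 - <<'E'
from h import *
z=np.load('w21.npz');save('w21c.png',z['p'],(155,260,310,430),6)
E
```

```text
(no output)
```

View pics/w21c.png

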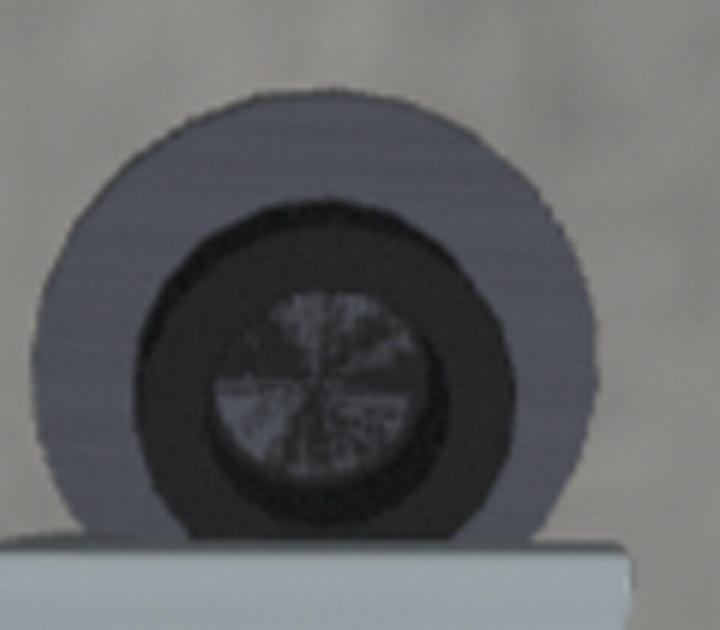

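```bash
python3 - <<'E'
from h import *
z=np.load('w21.npz');c=calibration('wrist');T=z['T']
for u,v in [(364.6,222.7)]:
    dd=T[:3,:3]@np.array([(u-c['cx'])/c['fx'],-(v-c['cy'])/c['fy'],-1]);o=T[:3,3];k=(.025-o[2])/dd[2];w=o+k*dd;print(w)
    p,Rm=cur();print((w-p)@Rm*1000,p)
z=np.load('top0.npz');c,T=campose('top')
save('topring.png',z['p'],(225,268,198,246),12)
# vertical shift check
t=RD(PSI+np.pi/2)
E
```

```text
[0.5168171  0.20503577 0.025     ]
[ 39.22308837  18.41460939 170.24351639] [0.49671596 0.16637912 0.19518229]
```

Emit:
{"name": "servo_tool", "arguments": {
  "increments": [12, 6, 10, 0, 0, 0, 10, 16, 8, 20, 0, 0, 0, 10, 10, 5.4, 25, 0, 0, 0, 10, 0, 0, 28, 0, 0, 0, 10, 0, 0, 28, 0, 0, 0, 10, 0, 0, 25, 0, 0, 0, 10, 0, 0, 16, 0, 0, 0, 10, 0, 0, 10, 0, 0, 0, 10]
}}

```text
clock: 30.2
tcp_pos: [0.5184, 0.1994, 0.032]
orientation: [-2.283, -2.156, 0.002]
contact_force: [0.4, 0.7, -3.5]
grip_width: 0.0161
```

```bash
python3 - <<'E'
from h import *
im,d,c,T,W,V,p,Rm=ringholder('w22');print(p,np.abs(get_obs()['qvel']).max(),get_obs()['contact_force']); holder(V)
print(((np.array([.5167,.2047,.025])-p)@Rm*1000).round(1))
t,_=grab_frame('scene');save('s22.png',t,(130,290,290,450),4)
E
```

```text
rim 1989 [0.49682411 0.20556224 0.02530106]
ring centre [0.51674771 0.2045501 ] 11.405406722060341 tool [ 5.1 -1.5  6.3]
[0.51795298 0.19936117 0.03126827] 0.040070863974662745 [-0.15040601 -0.53894944 -3.26563369]
plate top n 9288 med z -28.16453943867338 plane [ 1.70000e-03 -7.40000e-03 -2.82015e+01] x [-33.8  35.6] y [-26.2  21. ]
post top 2955 -56.167698610488316 [-8.5  8.8] [-10.8   7.8]
[ 5.3 -1.5  6.3]
```

View pics/w22.png

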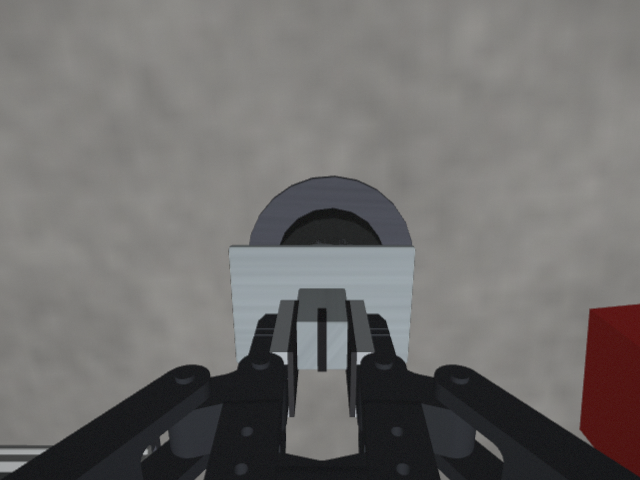

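View pics/s22.png

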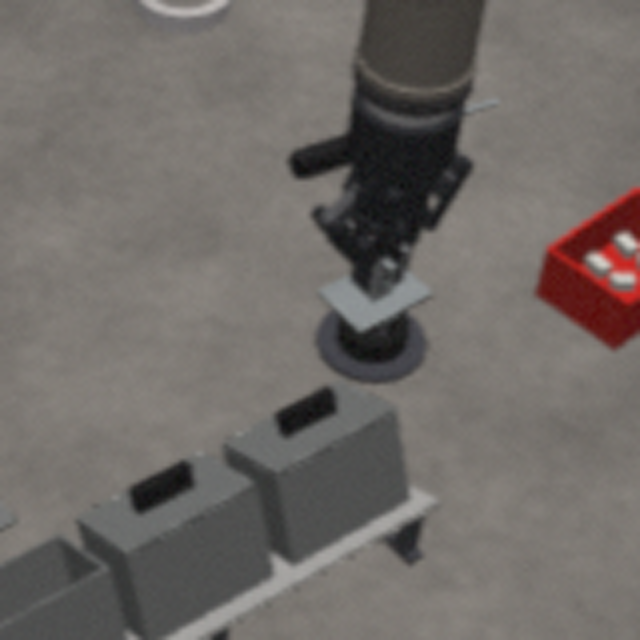

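Emit:
{"name": "servo_tool", "arguments": {
  "increments": [2.4, 0, 0, 0, 0, 0, 10, 2, 0, 0, 0, 0, 0, 10, 0, 0, 3, 0, 0, 0, 10, 0, 0, 3, 0, 0, 0, 10, 0, 0, 2, 0, 0, 0, 10, 0, 0, 2, 0, 0, 0, 10, 0, 0, 1, 0, 0, 0, 10, 0, 0, 0, 0, 0, 0, 10]
}}

```text
clock: 31.3
tcp_pos: [0.5186, 0.2041, 0.0219]
orientation: [-2.282, -2.157, 0.001]
contact_force: [-0.7, 0.2, -3.1]
grip_width: 0.0162
```

```bash
python3 - <<'E'
from h import *
im,d,c,T,W,V,p,Rm=ringholder('w23');o=get_obs();print(p,np.abs(o['qvel']).max(),o['contact_force'],R.from_matrix(Rm.T@RD(PSI+np.pi/2)).as_rotvec()); holder(V)
E
```

```text
rim 1650 [0.49532229 0.20584698 0.0252087 ]
ring centre [0.51643089 0.20463996] 0.8812190014812676 tool [ 0.3 -2.3 -3.1]
[0.51865663 0.20418196 0.02194368] 0.002780200276833105 [ 0.23386755  0.9190298  -3.3378254 ] [-0.00150995 -0.00087186  0.00081903]
plate top n 9291 med z -28.19331554766105 plane [ 1.2000e-03 -6.9000e-03 -2.8211e+01] x [-33.8  35.6] y [-26.2  21. ]
post top 2963 -56.160218773589705 [-8.5  8.8] [-10.7   7.8]
```

Emit:
{"name": "servo_tool", "arguments": {
  "increments": [-0.4, -0.7, 1, 0, 0, 0, 10, 0, 0, 1, 0, 0, 0, 10, 0, 0, 1, 0, 0, 0, 10, 0, 0, 0.5, 0, 0, 0, 10, 0, 0, 0, 0, 0, 0, 10, 0, 0, 0, 0, 0, 0, 10, 0, 0, 0, 0, 0, 0, 10, 0, 0, 0, 0, 0, 0, 10]
}}

```text
clock: 32.35
tcp_pos: [0.518, 0.2038, 0.0186]
orientation: [-2.282, -2.157, 0.0]
contact_force: [-0.4, -0.6, 1.1]
grip_width: 0.0164
```

```bash
python3 - <<'E'
from h import *
im,d,c,T,W,V,p,Rm=ringholder('w24');o=get_obs();print(p,np.abs(o['qvel']).max(),o['contact_force'],o['moment'],R.from_matrix(Rm.T@RD(PSI+np.pi/2)).as_rotvec()); holder(V)
E
```

```text
rim 1371 [0.49441954 0.20593283 0.02501818]
ring centre [0.51515263 0.20487356] 0.0 tool [ 0.9 -2.9 -6.4]
[0.51802047 0.20377904 0.0185573 ] 0.00228554757976403 [ 0.68016613 -0.25708435  1.06347496] [-0.19458648  0.14108426 -0.04296453] [-0.0013393  -0.00086304  0.00078932]
plate top n 9275 med z -28.1682729343614 plane [ 1.70000e-03 -6.60000e-03 -2.82038e+01] x [-33.8  35.6] y [-26.2  20.9]
post top 2960 -56.192285807533814 [-8.5  8.8] [-10.7   7.8]
```

Emit:
{"name": "servo_tool", "arguments": {
  "increments": [0, 0, 0, 0, 0, 0, 14, 0, 0, 0, 0, 0, 0, 16, 0, 0, 0, 0, 0, 0, 17, 0, 0, 0, 0, 0, 0, 18, 0, 0, 0, 0, 0, 0, 19, 0, 0, 0, 0, 0, 0, 20, 0, 0, 0, 0, 0, 0, 23, 0, 0, 0, 0, 0, 0, 26],
  "squeeze": 20
}}

```text
clock: 33.4
tcp_pos: [0.5179, 0.2039, 0.0185]
orientation: [-2.282, -2.157, 0.001]
contact_force: [-0.9, -0.3, -0.2]
grip_width: 0.026
```

```bash
python3 - <<'E'
from h import *
im,d,c,T,W,V,p,Rm=ringholder('w25');o=get_obs();print(p,np.abs(o['qvel']).max(),o['contact_force'],o['grip_width']); holder(V)
E
```

```text
rim 1341 [0.49434677 0.20600335 0.02503207]
ring centre [0.51610117 0.20487299] 0.0 tool [ 0.9 -1.9 -6.5]
[0.51790659 0.20388215 0.01845428] 0.0009432508060580225 [-0.77343466 -0.39888207 -0.23052931] 0.02598037755216479
plate top n 7969 med z -28.35674407890318 plane [-2.40000e-03 -9.90000e-03 -2.83911e+01] x [-34.   35.4] y [-26.1  20.7]
post top 2967 -56.2837414302156 [-8.1  8.8] [-10.5   7.6]
```

View pics/w25.png

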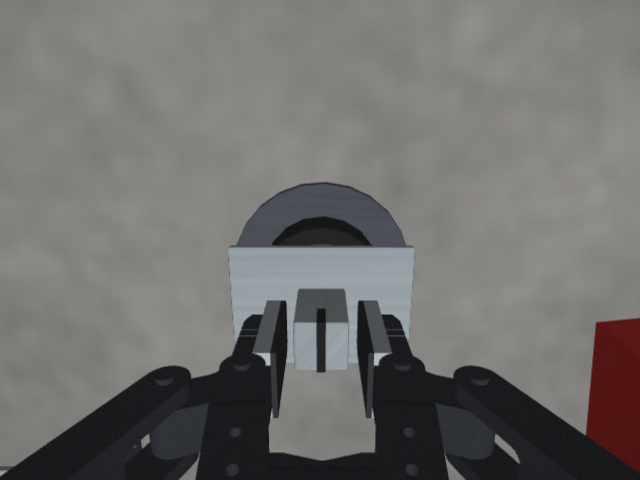

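Emit:
{"name": "servo_tool", "arguments": {
  "increments": [0, 0, 0, 0, 0, 0, 40, 0, 0, 0, 0, 0, 0, 50, 0, 0, -5, 0, 0, 0, 50, 0, 0, -15, 0, 0, 0, 50, 0, 0, -25, 0, 0, 0, 50, 0, 0, -30, 0, 0, 0, 50, 0, 0, -30, 0, 0, 0, 50, 0, 0, -25, 0, 0, 0, 50]
}}

```text
clock: 34.45
tcp_pos: [0.5185, 0.2039, 0.151]
orientation: [-2.282, -2.157, -0.003]
contact_force: [0.2, 0.7, -0.7]
grip_width: 0.0499
```

```bash
python3 - <<'E'
from h import *
im,d,c,T,W,g=wshot('w26')
m=(W[...,2]>.040)&(W[...,2]<.056)&(np.hypot(W[...,0]-.516,W[...,1]-.204)<.05);q=W[m]
s=np.linalg.lstsq(np.c_[q[:,:2],np.ones(len(q))],q[:,2],rcond=None)[0];print('plate',len(q),np.median(q[:,2]),s[:2],q.min(0),q.max(0),(q.min(0)+q.max(0))/2)
m=(W[...,2]>.066)&(W[...,2]<.09)&(np.hypot(W[...,0]-.516,W[...,1]-.204)<.02);q=W[m];print('post',np.median(q,0),len(q),(q.min(0)+q.max(0))/2)
for n in ('top','scene'):
    im,d=grab_frame(n);save(n+'9.png',im);np.savez(n+'9.npz',p=im,d=d)
z=np.load('top9.npz');c,T=campose('top');W=cloud(c,T,z['d']);L=W@B
for r0,r1,c0,c1 in [(172,207,266,320),(174,210,321,375)]:
    P=L[r0:r1,c0:c1].reshape(-1,3);P=P[abs(P[:,2]+.139)<.006];print(len(P),np.percentile(P,[1,50,99],axis=0).round(4).tolist())
E
```

```text
plate 6356 0.046804252103464894 [0.00238481 0.00328442] [0.48997744 0.16826402 0.04290017] [0.54344312 0.24086432 0.05599253] [0.51671028 0.20456417 0.04944635]
post [0.51543219 0.20465545 0.07469618] 877 [0.51662437 0.20466052 0.07145861]
1284 [[0.5757, 0.0227, -0.1431], [0.6074, 0.0714, -0.1384], [0.6352, 0.1213, -0.1346]]
1285 [[0.5746, -0.0921, -0.1427], [0.607, -0.0425, -0.1383], [0.634, 0.0062, -0.1344]]
```

View pics/w26.png

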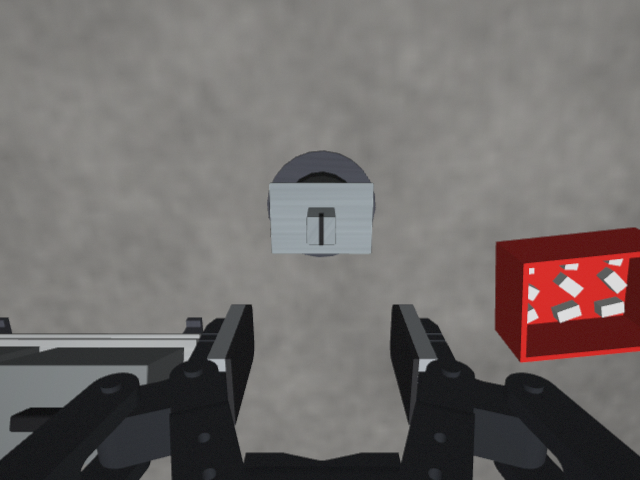

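View pics/top9.png

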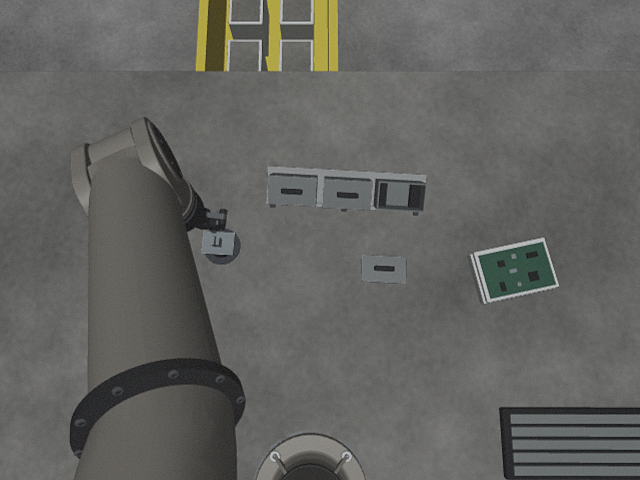

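View pics/scene9.png

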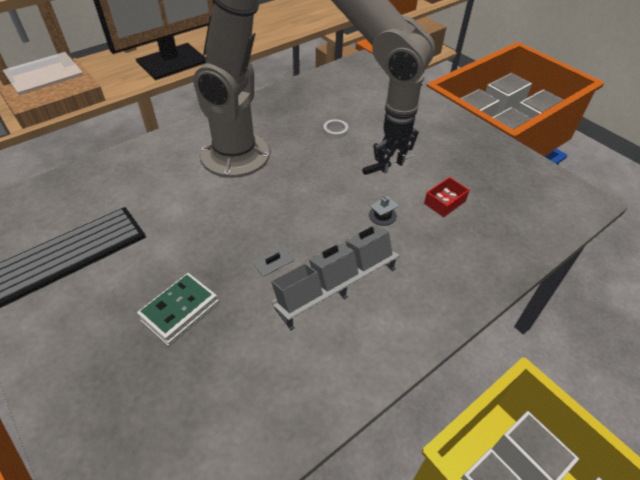

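```bash
python3 - <<'E'
from h import *
a=np.load('top0.npz')['p'];b=np.load('top9.npz')['p']
save('cmp.png',np.vstack([a[160:225,360:440],b[160:225,360:440]]),None,4)
c,T=campose('top');L=cloud(c,T,np.load('top9.npz')['d'])@B
P=L[172:216,370:432].reshape(-1,3);P=P[abs(P[:,2]+.142)<.005];print(len(P),np.percentile(P,[1,50,99],axis=0).round(4).tolist())
E
```

```text
299 [[0.5751, -0.206, -0.1466], [0.6081, -0.1468, -0.1416], [0.6352, -0.0888, -0.1376]]
```

View pics/cmp.png

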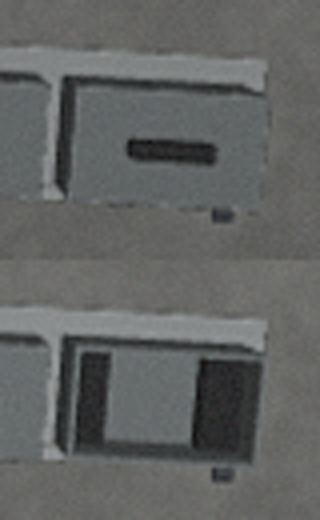

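```bash
python3 -c "
from bench import *
print(hand_in())"
```

```text
the job is handed in; nothing more can be done
None
```

The steel holder was in box 3. It now stands level in the ring stand, and I handed the job in with the clock at about 34.6 s of the allowed 70 s. No verdict is reported.

**Weighing:** I lifted each closed box and set it back. Box 1 pulled about 3.3–4.0 N, box 2 about 2.0–2.8 N and box 3 about 6.7 N. Readings varied by up to about 0.8 N, but box 3 was clearly the heavy one. I opened only box 3, laid its lid on the bench in front of the rack, and set the holder down at a low contact force.

**Last checks:**

| What | Measured | Limit |
|---|---|---|
| Holder offset from ring axis | about 0.2 mm | 3 mm |
| Ball centre above the rim | about 17.8 mm | 14.5–19.5 mm |
| Holder lean | about 0.3° | 5° |
| Box 2 shift from its start | about 1.5 mm | 8 mm |

- **Boxes:** Boxes 1 and 2 are closed, and box 3 looks to be in its place.
- **Lid and bystanders:** The removed lid lies flat on the bench. In the last pictures the boards and the bin look unmoved. The screwdriver was hidden by the arm, though I never worked near it.
- **Robot:** The gripper is clear of everything.

**What went wrong or disagreed:**
- **First grasp:** The fingers actually end about 37 mm short of the reported tool point. My first grasp on box 1 therefore caught only its lid and raised it about 23 mm, well under the 50 mm that counts as opening. I reseated it and a picture showed it flush. After that I used the finger position seen in the wrist pictures.
- **Cameras:** The top and wrist cameras disagreed by about 3–4 mm in y. For the ring I used the wrist camera, which measured the ring and the holder together.

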